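# Lock the polish tins in the bench bay

## Task

Closing time at the shoe-repair bench: slide every polish tin flat along the bench (do not lift them) through the mouth of the low wooden bay, far enough in that the bolt can pass. Then free the bolt with the dial on the lock case, reading its twelve marks as a clock (12 is the double mark): clockwise past 8 once and stop on 8 the second time, anticlockwise past 3 once and stop on 3 the second time, then clockwise straight to 10, resting half a second on each stop and never running past the second 8 or the second 3. Only then push the bolt fully home across the mouth into its keeper, turn the dial on clockwise from 10 to 12 and let go, leaving the thread cone, jar and brush where they are.

Things in the scene. Friction and masses are not known exactly. Their poses are not given: they have to be found in the camera images.
- tin1_mid (a point): a round flat steel shoe-polish tin with a bright lid, 70 mm across, 28 mm tall, about 0.12 kg, standing flat on the bench; this point is its centre, half-way up (z = 0.014). None if this tin is absent today
- tin2_mid (a point): another round flat steel shoe-polish tin with a bright lid, 70 mm across, 28 mm tall, about 0.12 kg, standing flat on the bench; this point is its centre, half-way up (z = 0.014). None if this tin is absent today
- tin3_mid (a point): a third round flat steel shoe-polish tin with a bright lid, 70 mm across, 28 mm tall, about 0.12 kg, standing flat on the bench; this point is its centre, half-way up (z = 0.014). None if this tin is absent today
- tin4_mid (a point): a fourth round flat steel shoe-polish tin with a bright lid, 70 mm across, 28 mm tall, about 0.12 kg, standing flat on the bench; this point is its centre, half-way up (z = 0.014). None if this tin is absent today
- bay: fixed wooden bay, one piece with lock case and bolt straps. Origin: middle of its mouth at bench height; z up, +y into the lane, +x across the mouth towards the keeper. Lane 86 mm wide, open on top, walls 28 mm high, 12 mm thick, closed end at y = 0.345. A tin clears the bolt when its centre is at y >= 0.050; four fit in a row, each pushing those ahead further in
- mouth (a point): point 50 mm in front of the bay's mouth on the lane's middle line, 14 mm high (bay frame x = 0, y = -0.05). Here two flared wings, 28 mm high, stand about 140 mm apart; they narrow to about 86 mm at y = 0
- dial (a joint): dial angle, growing CLOCKWISE from above: 0 with the knob at the 12 mark, 0.5236 rad a mark, 6.283 a turn, counted on over turns. Starts between 4 and 7 o'clock (2.0 to 3.6), so: second 8 clockwise = 10.472, second 3 coming back = 1.571, then 10 = 5.236, last 12 = 6.283. Stays where left; takes about 2 N at the knob
- dial_axis (a point): centre of the dial's 96 mm aluminium disc, on its upper face, 62 mm above the bench; bay frame x = -0.130, y = 0.122, on a grey case 140 mm square, 50 mm high. The dark fixed scale round it has white marks: 12 (double mark) lies towards the bay's +x, 3 towards its -y, 6 towards its -x, 9 towards its +y
- crank_knob (a point): black upright finger knob on the dial, 18 mm across, 34 mm tall (63 to 97 mm above the bench), 34 mm from the dial's axis; it is the dial's pointer. It spins freely on its own pin, so pinch it and carry it round in a circle, hand heading kept. This point: knob axis, 80 mm above the bench
- bolt (a joint): travel of the bolt, m: 0 drawn back (as it starts), 0.116 fully home at its end stop. Slides along the bay's +x, needs 2 to 3 N, stays where left. Its bar (bay frame y = 0.001 to 0.015, 11 to 25 mm high) crosses the mouth
- bolt_pin (a point): steel pin standing up from the rear of the bolt, 14 mm across, 24 to 69 mm above the bench, by which it is pushed; this point: its axis at 55 mm height, bay frame x = -0.190 + travel, y = 0.008. The straps over the bar are 34 mm high; the lock case begins 44 mm to its +y side
- bolt_tip (a point): front end of the bolt's 14 mm square bar, 18 mm above the bench: bay frame x = -0.047 drawn back, 0.069 home
- keeper (a point): outer end of the keeper, a steel staple at the far side of the mouth through which the bolt's tip passes: bay frame x = 0.061, y = 0.008
- thread_cone: bystander: an upright cone of thread, 64 mm across the foot, 92 mm tall; origin under its centre
- tack_jar: bystander: a small closed jar, 68 mm across, 75 mm tall; origin under its centre
- brush: bystander: a wooden shoe brush lying bristles down, 140 mm long (its y), 45 mm wide, 47 mm tall; origin under its centre

How it is judged (in metres and radians):
On the way, in this order (a step that is already met when the one before it is completed fails the run):
1. every tin present lies in the bay, clear of the bolt's way (y of tin1_mid in the frame of bay between 0.048 and 0.345 m and x of tin1_mid in the frame of bay between -0.043 and 0.043 m and height (world z) of each of tin1_mid, tin2_mid, tin3_mid, tin4_mid below 0.03 m and angle between each of tin1_mid, tin2_mid, tin3_mid, tin4_mid's own z axis and vertical below 0.2 rad and y of tin2_mid in the frame of bay between 0.048 and 0.345 m and x of tin2_mid in the frame of bay between -0.043 and 0.043 m and y of tin3_mid in the frame of bay between 0.048 and 0.345 m and x of tin3_mid in the frame of bay between -0.043 and 0.043 m and y of tin4_mid in the frame of bay between 0.048 and 0.345 m and x of tin4_mid in the frame of bay between -0.043 and 0.043 m), for 0.2 s.
2. dial stopped on 8 the second time round clockwise (value of joint dial between 10.222 and 10.722 rad), for 0.25 s.
3. dial brought back anticlockwise past 3 once and stopped on 3 the second time (value of joint dial between 1.3208 and 1.8208 rad), for 0.25 s.
4. dial turned clockwise straight to 10 (value of joint dial between 4.986 and 5.486 rad), for 0.25 s.
5. bolt pushed home in its keeper (value of joint bolt above 0.109 m), for 0.2 s.
6. dial turned on clockwise to 12 (value of joint dial between 6.0332 and 6.5332 rad and value of joint bolt above 0.109 m), for 0.25 s.
At the end, for the whole second after the job is handed in: every tin present lies flat in the bay behind the bolt (centre at least 48 mm in from the mouth), the bolt is pushed at least 109 mm of its 116 mm so that its tip is through the keeper, and the dial rests on 12 within 0.25 rad (half a mark) (all of step 1 and all of step 6); the robot touches nothing.
It fails at once if the dial ran past the second 8 clockwise by most of a mark (value of joint dial above 10.872 rad).
It fails at once if the dial ran past the second 3 anticlockwise by most of a mark (value of joint dial below 1.171 rad).
It fails at once if a tin was lifted off the bench (height (world z) of any of tin1_mid, tin2_mid, tin3_mid, tin4_mid above 0.05 m).
It fails at once if a bystander was moved by more than 3 cm (distance of any of thread_cone, tack_jar, brush from where it was at the start of the episode above 0.03 m).
Of tin1, tin2, tin3, tin4 only 3 to 4 are there at a start; the rules pass over those that are not, and their reading is None.
At some moment in a run one of tin1, tin2, tin3, tin4 may be knocked a few centimetres aside while the robot is not near it.
Once in a run the grip may slacken for a moment while it holds something.
It also fails if it takes over 208 s, if anything falls off the work surface, if the arm or the gripper's body presses on something with over 40 N, if the wrist force passes 120 N, or if a joint passes its speed limit or range.

## Robot

A 7-joint arm with a two-finger parallel gripper is mounted at the origin on the work surface. World frame = base frame: x ahead of the robot, y to its left, z up, the work surface at z = 0. Lengths are in mm, angles in rad, forces in N, time in s.
With the tool pointing down it reaches from about 400 to 875 mm from the base axis. Payload 4.4 kg.
Tool frame: the origin (TCP) lies at the centre of the arm's flange, where the gripper is bolted on; the fingertips stand 173 mm ahead of it and the grasp point (between the pads) lies 155 mm ahead of it; z points along the fingers, y is the direction in which the jaws open and shut (so a half turn about z gives the same grasp; the last joint's range is limited). The gripper opens to 85 mm and grips with 20 to 120 N. Pads are 22 mm wide; open, the fingers measure 114 mm over their backs; the gripper's body (76 mm by 85 mm) begins 54 mm behind the grasp point. The pads swing forward as they close: fully open they stand 13 mm farther back than shut.
Start: joints at [-1.33, 0.628, 0.038, 1.517, -0.027, 0.996, -0.02], TCP at [196.288, 619.667, 404.713] pointing down, gripper open.
Joint ranges: [-3.06, 3.06], [-0.37, 2.12], [-1.25, 1.32], [0.18, 2.47], [-1.1, 4.24], [0.23, 1.98], [-2.94, 2.94]. Speed limits (rad/s): [2.57, 2.57, 3.14, 3.14, 3.14, 3.14, 3.14].

## Interface

Orientations are given as [roll, pitch, yaw] about the fixed x, y, z axes, in that order (R = Rz(yaw) Ry(pitch) Rx(roll)).
In Python, from cell import * gives the robot as it stands. The module is installed in compiled form; this text tells all that it offers.
- The arm moves only by the shell command python3 -m jog 'ROWS'. ROWS is JSON, one flat list of numbers, 5 for each row, row after row: the shift along the tool's x, y, z in mm, then the turn about the tool's z in degrees, then the finger opening in mm, from 0 to 85.4. A call has 1 to 20 rows; each row is the pose to reach, as a shift and turn from the pose commanded when the call began, along the tool's axes at that moment; what a row does not reach only later rows make up. A row lasts 1/12 s, in which the tool goes at most 41.7 mm and 7.16 degrees, less where a joint would pass 70% of its speed; a pose out of reach is approached as far as the arm can. A call with a gripper value outside its range is refused whole. The fingers move at their own pace and stop on an object; the grip force is fixed at half the most. Time passes only in rows, so rows that repeat a pose let the fingers close. It gives the time, the measured TCP pose, the force and the opening at its end, in the units of the state.
- read_state(): the state, without advancing time (a new reading comes with each control period).
- get_image(name): name is "scene" or "top"; returns (picture, depth): 480x640x3 uint8, blue, green, red; 480x640 float32, mm along the optical axis (not along the pixel's ray), 0 where there is no reading.
- camera_params(name): a dict with "K" (3x3 intrinsics, pixels), "dist_coeffs" ([k1, k2, p1, p2, k3] as OpenCV has them; the pictures are not rectified), "T" (4x4, takes a point from camera to world coordinates). Camera axes: x right, y up, looking along -z (the intrinsics and any distortion apply to the point x, -y, -z); pixel columns grow to the right and rows downward; lengths in mm; the calibration is good to about 2 mm. A picture is of the moment at which its call begins. camera_params takes no time and is no camera call.
- finish_job(): hands the job in, once; it reports no verdict.
The state is a dict: "clock": time; "qpos": joint angles; "qd": joint speeds; "tau": joint torques, N m; "eef_pos": TCP position; "tool_rot": TCP orientation; "force": force on the tool from outside, world axes, zero at the start; "torque": the same for the moment, N m; "width": finger opening in mm.
Only numpy, scipy, OpenCV 4.12 (cv2) and the standard library are available. Lean on these libraries where they do the work, as an engineer would, in place of code of your own. Each camera call takes 0.05 s, during which the arm holds its last target.

## Working session

There is one attempt and no reset: what is moved stays moved. The work goes in short steps, Python scripts to look and compute and a shell command to move; the robot and the scene stay as the last step left them, time stands still between calls to the robot, and variables do not carry over. Pictures are saved under pics/ and viewed, and the job is handed in when it is done.

```bash
ls; mkdir -p pics; python3 - <<'E'
from cell import *
import cv2,numpy as np
np.set_printoptions(suppress=True,precision=3)
for n in("scene","top"):
    im,d=get_image(n); cv2.imwrite(f"pics/{n}0.png",im); np.save(f"pics/{n}0.npy",d)
    p=camera_params(n); print(n,p)
print(read_state())
E
```

```text
pics
scene {'K': array([[536.088,   0.   , 318.155],
       [  0.   , 536.088, 242.992],
       [  0.   ,   0.   ,   1.   ]]), 'dist_coeffs': array([-0.007,  0.   ,  0.   ,  0.   ,  0.   ]), 'T': array([[   0.443,   -0.607,    0.659, 1409.212],
       [   0.897,    0.308,   -0.319, -383.085],
       [  -0.01 ,    0.732,    0.681,  906.307],
       [   0.   ,    0.   ,    0.   ,    1.   ]])}
top {'K': array([[476.062,   0.   , 317.368],
       [  0.   , 476.062, 242.585],
       [  0.   ,   0.   ,   1.   ]]), 'dist_coeffs': array([-0.118,  0.   ,  0.   ,  0.   ,  0.   ]), 'T': array([[   0.029,    0.995,   -0.095,  488.441],
       [  -0.999,    0.027,   -0.019,    6.724],
       [  -0.016,    0.096,    0.995, 1216.041],
       [   0.   ,    0.   ,    0.   ,    1.   ]])}
{'clock': 0.1, 'qpos': array([-1.33 ,  0.629,  0.038,  1.518, -0.027,  0.996, -0.02 ]), 'qd': array([ 0.002, -0.004, -0.001, -0.001,  0.001, -0.001,  0.002]), 'tau': array([  0.003, -56.454,   1.23 , -19.397,   0.011,   0.005,   0.   ]), 'eef_pos': array([196.199, 619.407, 403.883]), 'tool_rot': array([-3.14 ,  0.   ,  2.835]), 'force': array([-0.199, -0.265,  0.517]), 'torque': array([-0.01 , -0.007,  0.005]), 'width': 85.3977250262812}
```

View pics/scene0.png

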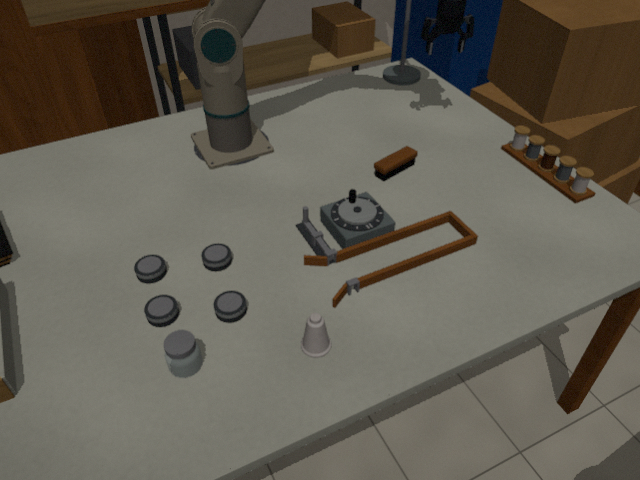

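View pics/top0.png

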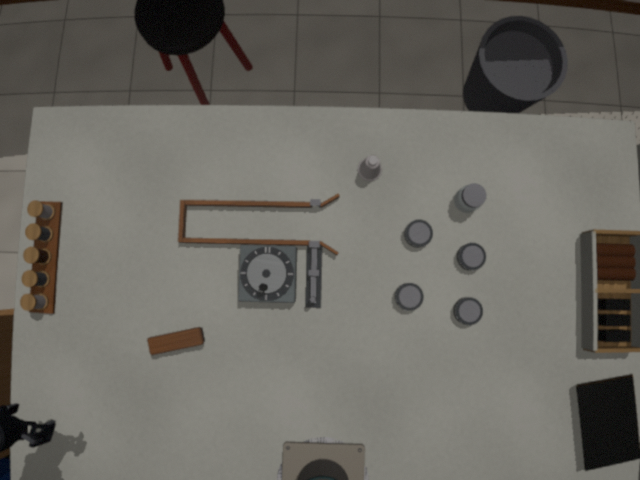

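```bash
cat > h.py <<'E'
import numpy as np,cv2
from cell import *
np.set_printoptions(suppress=True,precision=2)
def cast(n,px,z):
    p=camera_params(n);px=np.asarray(px,float).reshape(-1,1,2)
    u=cv2.undistortPoints(px,p["K"],p["dist_coeffs"]).reshape(-1,2)
    d=np.c_[u[:,0],-u[:,1],-np.ones(len(u))]@p["T"][:3,:3].T
    o=p["T"][:3,3]; t=(z-o[2])/d[:,2]; return o+t[:,None]*d
def proj(n,P):
    p=camera_params(n);P=np.atleast_2d(np.asarray(P,float))
    c=(P-p["T"][:3,3])@p["T"][:3,:3]; c=c*[1,-1,-1]
    return cv2.projectPoints(c,np.zeros(3),np.zeros(3),p["K"],p["dist_coeffs"])[0].reshape(-1,2)
def tri(pa,pb):
    L=[]
    for n,px in(("scene",pa),("top",pb)):
        A,B=cast(n,[px],0)[0],cast(n,[px],100)[0];d=(B-A)/np.linalg.norm(B-A);L.append((A,d))
    M=sum(np.eye(3)-np.outer(d,d) for A,d in L);b=sum((np.eye(3)-np.outer(d,d))@A for A,d in L)
    P=np.linalg.solve(M,b); return P,[np.linalg.norm((np.eye(3)-np.outer(d,d))@(P-A)) for A,d in L]
E
python3 - <<'E'
import cv2
a=cv2.imread("pics/top0.png");cv2.imwrite("pics/topc.png",cv2.resize(a[180:330,170:350],None,fx=4.4,fy=4,interpolation=cv2.INTER_CUBIC)[:600,:800])
a=cv2.imread("pics/scene0.png");cv2.imwrite("pics/scenec.png",cv2.resize(a[170:320,290:490],None,fx=4,fy=4,interpolation=cv2.INTER_CUBIC))
a=cv2.imread("pics/top0.png");cv2.imwrite("pics/topt.png",cv2.resize(a[140:340,340:540],None,fx=3,fy=3,interpolation=cv2.INTER_CUBIC))
E
```

```text
(no output)
```

View pics/topc.png

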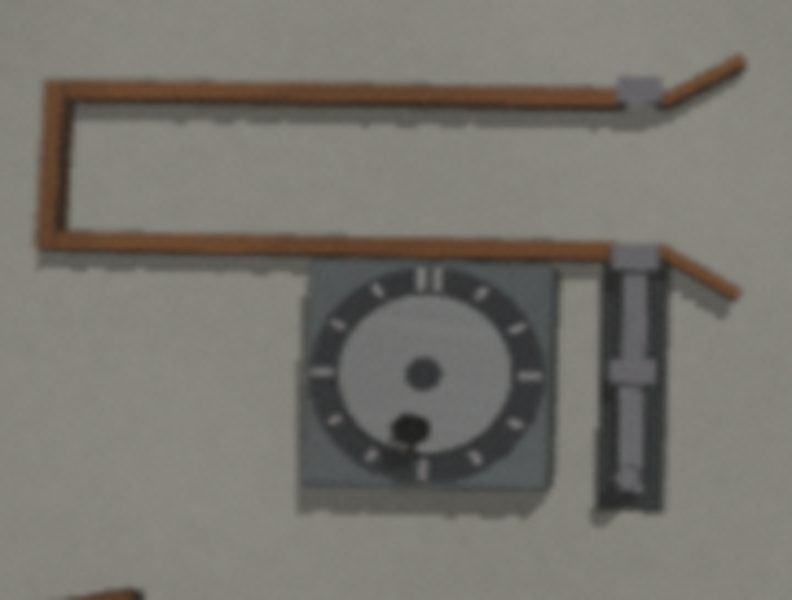

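View pics/scenec.png

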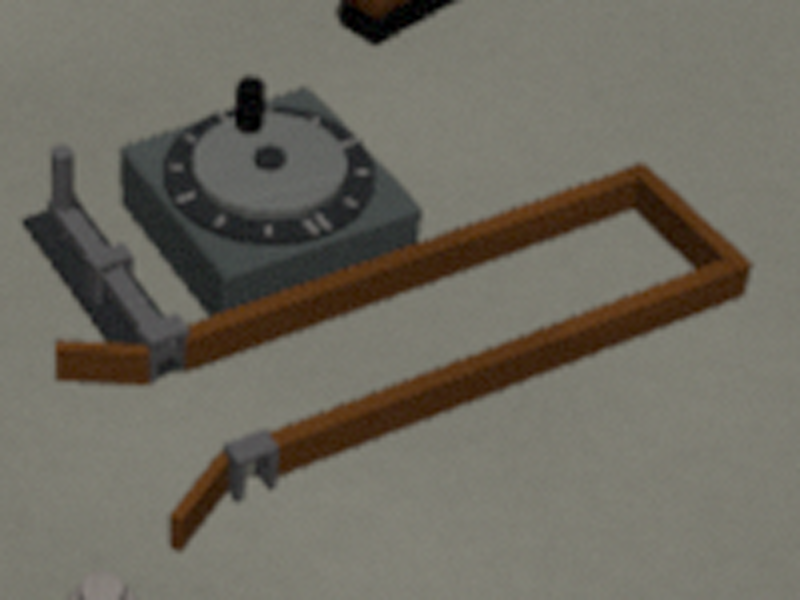

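View pics/topt.png

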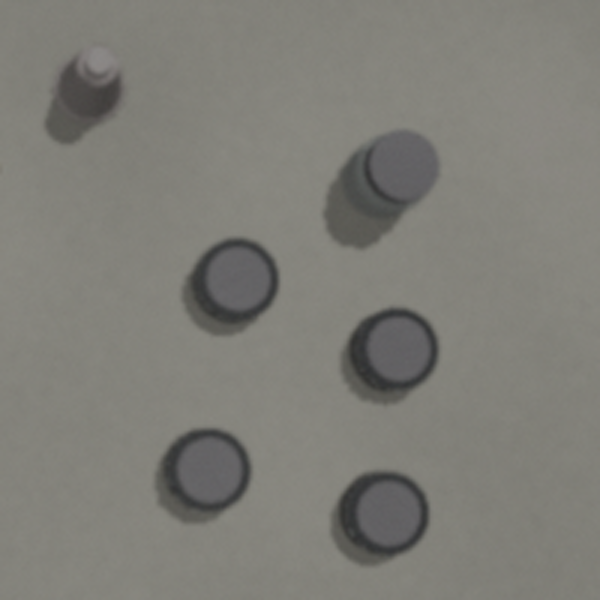

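```bash
python3 - <<'E'
from h import *
C={}
for n in("scene","top"):
    im=cv2.imread(f"pics/{n}0.png").astype(int); b,g,r=im[...,0],im[...,1],im[...,2]
    m=((b-g>=-2)&(b>60)&(b-r<25)&(b+g+r>210)&(b+g+r<420)).astype(np.uint8)*255
    m=cv2.morphologyEx(m,cv2.MORPH_OPEN,np.ones((3,3)))
    k,l,s,c=cv2.connectedComponentsWithStats(m)
    for i in range(1,k):
        if 120<s[i,4]<2500 and (100<c[i,0]<560) and 140<c[i,1]<420: print(n,s[i],c[i])
E
```

```text
scene [317 237  19  18 126] [325.4  246.63]
scene [205 245  22  16 269] [215.39 252.66]
scene [138 257  23  16 287] [148.75 264.33]
scene [217 293  25  18 338] [229.08 301.54]
scene [148 297  25  19 365] [160.02 306.1 ]
scene [164 331  31  24 572] [178.64 342.26]
top [364 156  15  16 161] [370.61 163.41]
top [463 183  23  25 440] [474.04 194.73]
top [408 222  22  22 386] [418.86 232.52]
top [308 241  12  62 398] [313.35 269.27]
top [240 245  19  18 174] [246.67 250.76]
top [ 247  246   40   47 1173] [266.53 270.93]
top [277 246  19  19 187] [288.67 252.13]
top [462 246  22  21 372] [472.41 255.87]
top [239 283  18  19 169] [244.75 294.58]
top [276 282  19  21 204] [287.95 295.13]
top [399 285  22  23 402] [409.47 296.27]
top [459 300  21  22 377] [469.13 310.66]
```

```bash
python3 - <<'E'
from h import *
S=[(215.39,252.66),(148.75,264.33),(229.08,301.54),(160.02,306.1)]
T=[(409.47,296.27),(469.13,310.66),(418.86,232.52),(472.41,255.87)]
for s,t in zip(S,T): print("tin tri",*tri(s,t), "top z28",cast("top",[t],28)[0],"scene z28",cast("scene",[s],28)[0])
f=lambda x,y:(170+x/4.4,180+y/4); g=lambda x,y:(290+x/4,170+y/4)
print("dial",*tri(g(270,158),f(423,374))); print("knobtop",*tri(g(250,83),f(408,426)))
print("12",*tri(g(317,224),f(430,279)));print("6",*tri(g(223,117),f(422,470)))
print("3",*tri(g(187,198),f(530,377)));print("9",*tri(g(349,142),f(322,373)))
print("endcorner outer far",*tri(g(750,265),f(45,80)));print("outer near",*tri(g(641,165),f(38,248)))
print("wingtip far",*tri(g(175,515),f(744,58)));print("wingtip near",*tri(g(58,342),f(738,295)))
print("walls",cast("top",[f(70,100),f(615,106),f(70,234),f(610,243)],28))
print("pin top",*tri(g(62,150),f(628,487)), cast("scene",[g(62,150)],69),cast("top",[f(628,487)],69))
d=np.load("pics/top0.npy"); p=camera_params("top")
for u,v in [(400,296),(419,233),(266,262),(263,286),(250,242),(314,259)]: 
    z=d[v,u]; print(u,v,z, "h", [h for h in range(0,100) if abs(((cast('top',[(u,v)],h)[0]-p['T'][:3,3])@p['T'][:3,:3])[2]+z)<1])
E
```

```text
tin tri [ 474.47 -203.65   24.15] [np.float64(0.39808717096157176), np.float64(0.39808717096163826)] top z28 [ 474.38 -203.35   28.  ] scene z28 [ 478.75 -204.07   28.  ]
tin tri [ 441.85 -354.99   24.29] [np.float64(0.35258667813120265), np.float64(0.35258667813117534)] top z28 [ 441.89 -354.21   28.  ] scene z28 [ 446.13 -354.79   28.  ]
tin tri [ 635.12 -225.52   24.78] [np.float64(0.24373371355457157), np.float64(0.2437337135545659)] top z28 [ 634.64 -225.12   28.  ] scene z28 [ 638.05 -225.88   28.  ]
tin tri [ 579.65 -362.94   24.08] [np.float64(0.22865795089835897), np.float64(0.22865795089825328)] top z28 [ 579.28 -361.95   28.  ] scene z28 [ 583.46 -362.82   28.  ]
dial [521.12 153.61  57.55] [np.float64(2.072015848291479), np.float64(2.0720158482914646)]
knobtop [489.18 155.89  93.51] [np.float64(1.9029866080671907), np.float64(1.9029866080671707)]
12 [580.1  153.2   49.04] [np.float64(2.3225107777420306), np.float64(2.322510777742066)]
6 [462.49 152.76  49.12] [np.float64(1.7444021354733537), np.float64(1.744402135473352)]
3 [521.39  95.05  47.72] [np.float64(2.27308584958
[... 255 characters left out ...]
87.76  19.05] [np.float64(2.3485179798992997), np.float64(2.3485179798993294)]
wingtip far [727.93 -20.24  22.76] [np.float64(1.9732319422215387), np.float64(1.9732319422214715)]
wingtip near [576.91 -20.    22.78] [np.float64(2.4644382215562195), np.float64(2.464438221556311)]
walls [[689.73 369.36  28.  ]
 [693.29  51.43  28.  ]
 [603.47 364.29  28.  ]
 [606.22  51.61  28.  ]]
pin top [456.7   39.28  59.5 ] [np.float64(3.553521708796828), np.float64(3.5535217087967856)] [[468.74  37.78  69.  ]] [[455.55  35.78  69.  ]]
400 296 1180.1241 h [25, 26]
419 233 1189.2341 h [30, 31]
266 262 1156.5917 h [62, 63]
263 286 1118.5665 h [95, 96]
250 242 1197.4229 h [27, 28]
314 259 1194.8447 h [23, 24]
```

```bash
cat >> h.py <<'E'
O=np.array([651.,31.5]);YAW=0.008
def bay(x,y):
    c,s=np.cos(YAW),np.sin(YAW);return O+[c*x-s*y,s*x+c*y]
def inbay(p):
    c,s=np.cos(YAW),np.sin(YAW);d=np.asarray(p)[:2]-O;return np.array([c*d[0]+s*d[1],-s*d[0]+c*d[1]])
def to(x,y,z=None):
    s=read_state();yaw=s["tool_rot"][2];e=s["eef_pos"];d=np.array([x,y])-e[:2]
    c,sn=np.cos(yaw),np.sin(yaw)
    print("shift",c*d[0]+sn*d[1],sn*d[0]-c*d[1],(e[2]-z) if z is not None else 0,"yawdeg",np.degrees(yaw))
def st():
    s=read_state();print("t",s["clock"],"pos",s["eef_pos"],"rot",s["tool_rot"],"F",s["force"],"w",s["width"])
E
python3 -m jog '[-17,-17,2,0,85,-50,-50,7,-1,85,-83,-83,12,-2,85,-112,-112,17,-3,85,-140,-140,21,-4,85,-168,-168,25,-5,85,-196,-196,29,-6,85,-224,-224,33,-7,85,-252,-252,37,-8,85,-280,-280,41,-9,85,-308,-308,45,-10,85,-336,-336,50,-11,85,-364,-364,54,-12,85,-392,-392,58,-13,85,-420,-420,62,-14,85,-448,-448,66,-15,85,-476,-476,70,-16,85,-500,-500,74,-17,85,-515,-515,76,-18,85,-520,-520,78,-18,85]'; python3 -c "
from h import *
st();to(636.5,-225.5,300)"
```

```text
clock: 1.77
eef_pos: [536.1, -37.7, 326.1]
tool_rot: [-3.139, 0.001, -3.14]
force: [0.3, 0.4, 0.2]
width: 85.0
t 1.7667 pos [536.06 -37.7  326.13] rot [-3.14  0.   -3.14] F [0.33 0.4  0.22] w 85.03878840139849
shift -100.14787001315538 -187.9608798782085 26.134881077018804 yawdeg -179.9097327588488
```

```bash
python3 -m jog '[-10,-19,4,0,85,-25,-50,12,-0.4,85,-45,-85,20,-0.4,85,-65,-120,26,-0.4,85,-85,-155,26,-0.4,85,-96,-180,26,-0.4,85,-100,-188,26,-0.4,85,-100,-188,26,-0.4,85,-100,-188,26,-0.4,85]'; python3 -c "
from h import *
st()
for n in('scene','top'):
    im,d=get_image(n); cv2.imwrite(f'pics/{n}1.png',im)
    print(proj(n,[[636.5,-225.5,300],[636.5,-225.5,140]]))
    im=im[100:400,100:500] ; cv2.imwrite(f'pics/{n}1c.png',cv2.resize(im,None,fx=2,fy=2))
to(636.5,-225.5,172)"
```

```text
clock: 2.52
eef_pos: [636.0, -218.6, 300.1]
tool_rot: [3.139, -0.002, -3.127]
force: [-0.5, 0.2, -0.9]
width: 84.7
t 2.5167 pos [ 635.97 -218.6   300.08] rot [ 3.14 -0.   -3.13] F [-0.47  0.25 -0.86] w 84.6702143215341
[[210.6  202.28]
 [222.18 264.44]]
[[446.1  215.33]
 [428.56 226.  ]]
shift -0.30075090631143 -8.181409628043424 128.55332125618997 yawdeg -179.00376043463407
```

View pics/scene1c.png

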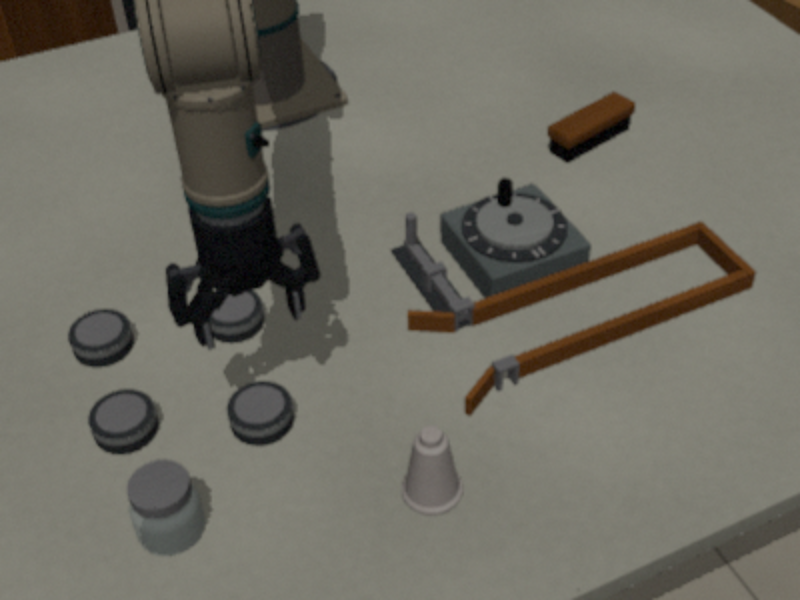

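View pics/top1c.png

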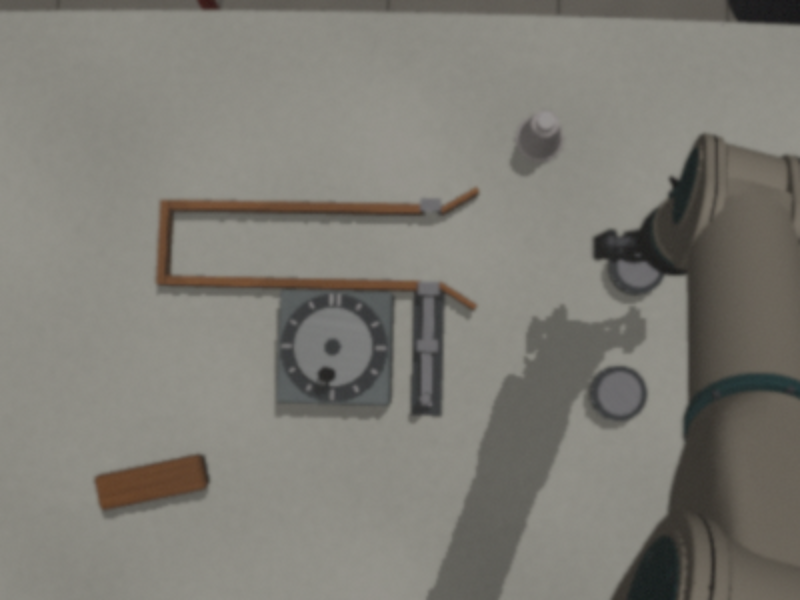

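```bash
python3 -m jog '[0,0,0,0,85,0,0,0,0,85,0,0,0,0,85,0,0,0,0,85]'; python3 -c "
from h import *
st();to(636.5,-225.5,172)"
```

```text
clock: 2.95
eef_pos: [636.3, -219.7, 300.9]
tool_rot: [3.141, 0.0, -3.126]
force: [-0.2, -0.6, 0.6]
width: 85.0
t 2.95 pos [ 636.32 -219.71  300.91] rot [ 3.14  0.   -3.13] F [-0.23 -0.57  0.59] w 85.03205594901166
shift -0.09591985095779938 -5.793978386779657 128.90654528756306 yawdeg -179.13353389800355
```

```bash
python3 -m jog '[0,-3,10,-0.4,85,0,-6,30,-0.4,85,0,-6,55,-0.4,85,0,-6,80,-0.4,85,0,-6,100,-0.4,85,0,-6,115,-0.4,85,0,-6,124,-0.4,85,0,-6,128,-0.4,85,0,-6,129,-0.4,85,0,-6,129,-0.4,85,0,-6,129,-0.4,68,0,-6,129,-0.4,66,0,-6,129,-0.4,66,0,-6,129,-0.4,66,0,-6,129,-0.4,66]'; python3 -c "
from h import *
st();to(*bay(0,-60),172);to(*bay(0,100),172)"
```

```text
clock: 4.2
eef_pos: [637.2, -226.6, 173.5]
tool_rot: [-3.141, 0.003, -3.12]
force: [-0.4, 0.1, 5.8]
width: 68.1
t 4.2 pos [ 637.2  -226.62  173.49] rot [-3.14  0.   -3.12] F [-0.35  0.08  5.81] w 68.06522336252588
shift -18.494863208183197 197.7694160933145 1.4853689027470693 yawdeg -178.77950239142655
shift -20.623072732838153 357.75526148039603 1.4853689027470693 yawdeg -178.77950239142655
```

```bash
python3 -m jog '[0,0,0,0,76,0,0,-2,0,80,0,0,-5,0,80,0,0,-6,0,80,0,0,-6,0,80,0,0,-6,0,80]'; python3 -m jog '[0,0,0,0,68,0,0,0,0,66,0,0,0,0,66,0,0,0,0,66,0,0,0,0,66,0,0,0,0,66]'; python3 -c "
from h import *
st();to(*bay(0,-60),172);to(*bay(0,100),172)
im,d=get_image('scene'); cv2.imwrite(f'pics/scene2c.png',cv2.resize(im[170:370,100:366],None,fx=3,fy=3))"
```

```text
clock: 4.7
eef_pos: [636.4, -226.4, 177.8]
tool_rot: [-3.142, 0.0, -3.12]
force: [0.2, -0.4, -0.3]
width: 79.9
clock: 5.2
eef_pos: [636.6, -226.4, 178.2]
tool_rot: [-3.141, 0.001, -3.12]
force: [-1.2, -0.2, 5.4]
width: 68.2
t 5.2 pos [ 636.63 -226.39  178.22] rot [-3.14  0.   -3.12] F [-1.18 -0.21  5.37] w 68.18859331961579
shift -19.05769058226654 197.53248691473001 6.217688976475188 yawdeg -178.78117134668165
shift -21.18123991604247 357.51839422605235 6.217688976475188 yawdeg -178.78117134668165
```

View pics/scene2c.png

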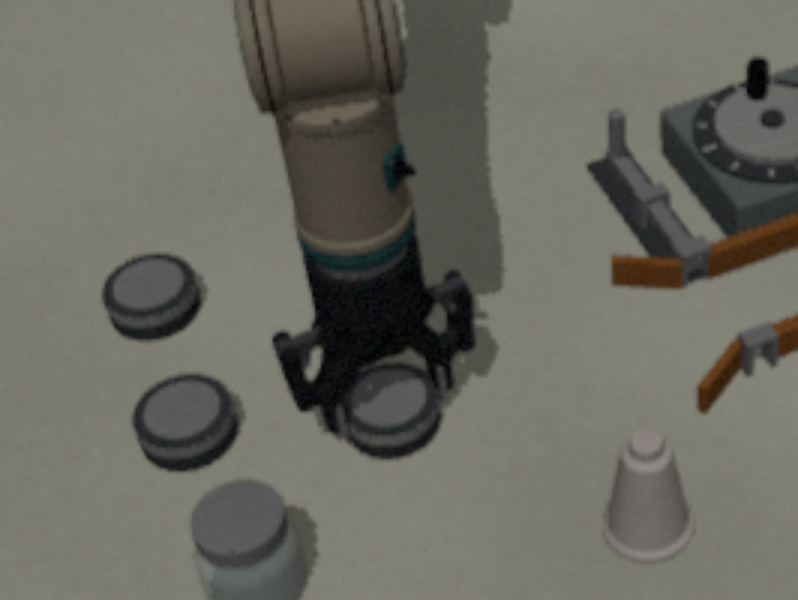

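```bash
python3 -m jog '[-1,6,0,0.2,66,-3,20,0,0.4,66,-6,40,0,0.8,66,-8,64,0,0.8,66,-11,90,0,0.8,66,-14,116,0,0.8,66,-17,142,0,0.8,66,-19,166,0,0.8,66,-19,186,0,0.8,66,-19,204,0,0.8,66,-19,222,0,0.8,66,-19,240,0,0.8,66,-20,258,0,0.8,66,-20,276,0,0.8,66,-20,294,0,0.8,66,-21,312,0,0.8,66,-21,330,0,0.8,66,-21,345,0,0.8,66,-21,354,0,0.8,66,-21,357,0,0.8,66]'; python3 -m jog '[0,0,0,0,66,0,0,0,0,66,0,0,0,0,75,0,0,0,0,82,0,0,0,0,82,0,0,0,0,82]'; python3 -c "
from h import *
st();print(inbay(read_state()['eef_pos']))
im,d=get_image('scene'); cv2.imwrite(f'pics/scene3c.png',cv2.resize(im[120:320,240:506],None,fx=3,fy=3))"
```

```text
clock: 6.92
eef_pos: [649.9, 133.0, 178.2]
tool_rot: [3.141, 0.001, -3.132]
force: [0.1, -4.2, 6.0]
width: 68.0
clock: 7.42
eef_pos: [649.5, 130.9, 177.2]
tool_rot: [-3.141, -0.001, -3.134]
force: [0.8, -0.2, 0.4]
width: 81.8
t 7.4167 pos [649.52 130.91 177.22] rot [-3.14 -0.   -3.13] F [ 0.75 -0.18  0.35] w 81.82051048213613
[-0.68 99.42]
```

View pics/scene3c.png

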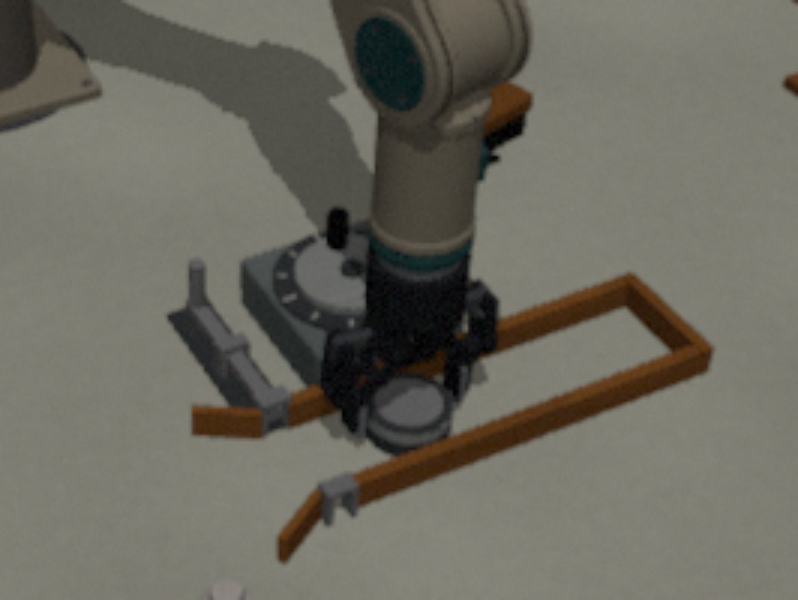

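```bash
cat >> h.py <<'E'
def lids(n,im):
    im=im.astype(int); b,g,r=im[...,0],im[...,1],im[...,2]
    m=((b-g>=-2)&(b>60)&(b-r<25)&(b+g+r>210)&(b+g+r<420)).astype(np.uint8)*255
    m=cv2.morphologyEx(m,cv2.MORPH_OPEN,np.ones((3,3)))
    k,l,s,c=cv2.connectedComponentsWithStats(m)
    for i in range(1,k):
        if 180<s[i,4]<500 and 100<c[i,0]<560 and 140<c[i,1]<420:
            w=cast(n,[c[i]],28)[0]+(np.array([1.5,-.2,0]) if n=="top" else np.array([-2,.2,0]))
            print(n,s[i],c[i],w[:2],"bay",inbay(w))
def look(k):
    for n in("scene","top"):
        im,d=get_image(n);cv2.imwrite(f"pics/{n}_{k}.png",im);lids(n,im)
E
python3 -m jog '[0,0,-10,0,82,0,0,-30,0,82,0,0,-55,0,82,0,0,-80,0,82,0,0,-95,0,82,0,0,-100,0,82,0,0,-100,0,82]'; python3 -c "
from h import *
st();look(4);to(476.5,-203.7,178)"
```

```text
clock: 8.05
eef_pos: [650.4, 131.0, 279.7]
tool_rot: [3.141, 0.003, -3.135]
force: [0.4, -0.4, 0.3]
width: 82.0
t 8.05 pos [650.36 130.99 279.74] rot [ 3.14  0.   -3.13] F [ 0.35 -0.38  0.28] w 82.02463295195734
scene [205 245  22  16 275] [215.62 252.64] [ 476.92 -203.36] bay [-175.95 -233.46]
scene [365 246  23  16 283] [376.01 253.58] [650.95 133.23] bay [  0.77 101.73]
scene [138 256  23  17 297] [148.9  264.15] [ 443.7  -354.13] bay [-210.38 -383.96]
scene [148 297  25  19 372] [160.19 305.97] [ 581.26 -362.2 ] bay [ -72.89 -393.13]
top [462 184  24  26 452] [473.86 194.99] [ 736.75 -366.77] bay [  82.56 -398.94]
top [308 241  12  62 438] [313.3  269.89] [535.02  37.54] bay [-115.93    6.96]
top [462 245  22  23 389] [472.51 255.84] [ 580.87 -362.41] bay [ -73.28 -393.34]
top [398 285  23  23 420] [409.47 296.2 ] [ 476.06 -203.53] bay [-176.81 -233.63]
top [459 300  22  23 392] [469.26 310.75] [ 443.17 -354.73] bay [-210.91 -384.56]
shift 175.30573305974255 -333.30106265472403 99.13564454171262 yawdeg -179.58362435136488
```

```bash
python3 -m jog '[4,-8,0,0,85,12,-24,0,0,85,24,-46,0,0,85,40,-76,0,0,85,56,-106,0,0,85,72,-136,0,0,85,88,-166,0,0,85,104,-196,0,0,85,120,-226,0,0,85,136,-256,0,0,85,150,-284,0,0,85,162,-308,0,0,85,170,-324,15,0,85,175,-333,40,0,85,175,-333,65,0,85,175,-333,85,0,85,175,-333,95,0,85,175,-333,99,0,85,175,-333,99,0,85,175,-333,99,0,85]'; python3 -c "
from h import *
st();to(476.5,-203.7,178)"
```

```text
clock: 9.82
eef_pos: [477.3, -203.2, 179.0]
tool_rot: [-3.142, 0.0, -3.134]
force: [-0.0, -0.0, 0.5]
width: 85.0
t 9.8167 pos [ 477.34 -203.23  178.99] rot [-3.14  0.   -3.13] F [-0.01 -0.04  0.52] w 84.99712376769811
shift 0.8422694209346613 -0.45964386736062013 0.9901699297650168 yawdeg -179.5619363024486
```

```bash
python3 -m jog '[0,0,0,0,68,0,0,0,0,66,0,0,0,0,66,0,0,0,0,66,0,0,0,0,66,-4,2,0,0,66,-14,8,0,0,66,-30,18,0,0,66,-50,30,0,0,66,-70,43,0,0,66,-90,56,0,0,66,-110,69,0,0,66,-130,82,0,0,66,-148,94,0,0,66,-162,105,0,0,66,-171,114,0,0,66,-174,122,0,0,66,-174,128,0,0,66,-174,130,0,0,66,-174,130,0,0,66]'; python3 -c "
from h import *
st();to(*bay(0,-60),178);to(*bay(0,105),178);look(5)"
```

```text
clock: 11.48
eef_pos: [651.2, -71.8, 180.4]
tool_rot: [-3.141, 0.004, -3.134]
force: [1.1, 0.7, 5.5]
width: 67.8
t 11.4833 pos [651.23 -71.78 180.39] rot [-3.14  0.   -3.13] F [1.07 0.67 5.5 ] w 67.78482129845092
shift -0.583975101194841 43.278884858994815 2.392904590206456 yawdeg -179.55594656648526
shift -0.5427571891105123 208.2788797107636 2.392904590206456 yawdeg -179.55594656648526
scene [365 246  23  16 279] [375.92 253.53] [650.72 133.14] bay [  0.53 101.64]
scene [138 256  23  17 297] [148.88 264.15] [ 443.67 -354.18] bay [-210.41 -384.01]
scene [287 277  22  15 212] [298.53 284.36] [657.96 -70.72] bay [   6.14 -102.27]
scene [148 297  25  19 373] [160.17 306.08] [ 581.53 -362.32] bay [ -72.61 -393.25]
top [266 213  23  22 399] [276.89 223.32] [649.71 132.92] bay [ -0.48 101.42]
top [309 241  11  55 279] [313.47 263.38] [551.26  37.59] bay [-99.69   6.89]
top [240 245  23  19 208] [247.81 250.83] [578.08 203.72] bay [-71.54 172.79]
top [274 245  22  21 227] [287.86 252.37] [577.04 102.6 ] bay [-73.39  71.69]
top [462 245  22  23 395] [472.52 255.84] [ 580.86 -362.43] bay [ -73.29 -393.36]
top [275 281  20  22 212] [287.94 294.74] [471.37  98.8 ] bay [-179.08   68.74]
top [239 282  20  20 183] [245.05 294.2 ] [469.28 206.23] bay [-180.32  176.18]
top [459 300  22  23 400] [469.26 310.76] [ 443.15 -354.76] bay [-210.94 -384.58]
```

```bash
python3 -m jog '[0,4,0,0,66,0,14,0,0,66,0,28,0,0,66,0,44,0,0,66,0,60,0,0,66,0,76,0,0,66,0,92,0,0,66,0,108,0,0,66,0,124,0,0,66,0,140,0,0,66,0,156,0,0,66,0,172,0,0,66,0,186,0,0,66,0,198,0,0,66,0,205,0,0,66,0,208,0,0,66,0,208,0,0,66,0,208,0,0,74,0,208,0,0,82,0,208,0,0,82]';python3 -m jog '[0,0,-10,0,82,0,0,-30,0,82,0,0,-55,0,82,0,0,-80,0,82,0,0,-95,0,82,0,0,-100,0,82,0,0,-100,0,82]'; python3 -c "
from h import *
st();look(6);to(580.5,-362.4,178)"
```

```text
clock: 13.25
eef_pos: [648.4, 135.8, 178.6]
tool_rot: [-3.142, -0.001, -3.135]
force: [-0.4, -0.6, 0.8]
width: 82.1
clock: 13.83
eef_pos: [649.2, 136.3, 280.6]
tool_rot: [3.141, 0.003, -3.134]
force: [-0.1, -0.4, -0.3]
width: 82.3
t 13.8333 pos [649.15 136.27 280.59] rot [ 3.14  0.   -3.13] F [-0.15 -0.36 -0.31] w 82.27710242464825
scene [398 234  22  15 260] [408.51 241.13] [649.17 225.18] bay [ -0.28 193.69]
scene [366 245  22  16 281] [376.33 252.46] [648.02 135.85] bay [ -2.14 104.37]
scene [138 256  23  17 289] [148.55 264.36] [ 444.01 -355.02] bay [-210.08 -384.86]
scene [148 297  25  19 373] [160.14 306.07] [ 581.49 -362.36] bay [ -72.66 -393.29]
top [360 158  19  22 182] [367.45 168.3 ] [797.57 -92.89] bay [ 145.57 -125.56]
top [463 184  23  26 451] [473.89 195.2 ] [ 736.2  -366.86] bay [  82.01 -399.03]
top [308 241  12  62 442] [313.36 270.02] [534.68  37.39] bay [-116.27    6.82]
top [462 245  22  23 390] [472.56 255.84] [ 580.88 -362.54] bay [ -73.27 -393.47]
top [459 300  22  23 395] [469.18 310.77] [ 443.11 -354.55] bay [-210.97 -384.38]
shift 71.47617649959072 -497.89299019734415 100.04173599897308 yawdeg -179.57316247742494
```

```bash
python3 -m jog '[2,-10,0,0,85,4,-30,0,0,85,8,-58,0,0,85,13,-92,0,0,85,18,-128,0,0,85,23,-164,0,0,85,28,-200,0,0,85,33,-236,0,0,85,38,-272,0,0,85,43,-308,0,0,85,48,-344,0,0,85,53,-380,0,0,85,58,-414,0,0,85,63,-444,0,0,85,67,-468,10,0,85,70,-486,35,0,85,71,-495,60,0,85,71,-498,80,0,85,71,-498,93,0,85,71,-498,100,0,85]'; python3 -m jog '[0,0,0,0,85,0,0,0,0,85,0,0,0,0,68,0,0,0,0,66,0,0,0,0,66,0,0,0,0,66,0,0,0,0,66]'; python3 -c "
from h import *
st();to(*bay(0,-100),178)"
```

```text
clock: 15.6
eef_pos: [579.7, -362.3, 175.3]
tool_rot: [3.139, -0.005, -3.135]
force: [-1.1, -0.2, -0.7]
width: 84.8
clock: 16.18
eef_pos: [582.4, -362.5, 180.8]
tool_rot: [-3.14, 0.003, -3.134]
force: [-0.2, 1.2, 6.1]
width: 68.0
t 16.1833 pos [ 582.41 -362.52  180.81] rot [-3.14  0.   -3.13] F [-0.24  1.21  6.11] w 67.99099954865507
shift -71.69635688086656 293.47024870479515 2.8060036078308315 yawdeg -179.55080984485872
```

```bash
python3 -m jog '[-1,4,0,0,66,-4,16,0,0,66,-9,36,0,0,66,-15,60,0,0,66,-21,86,0,0,66,-27,112,0,0,66,-33,138,0,0,66,-39,164,0,0,66,-45,190,0,0,66,-51,214,0,0,66,-57,236,0,0,66,-63,258,0,0,66,-68,276,0,0,66,-71,290,0,0,66,-71,298,0,0,66,-71,300,0,0,66,-71,300,0,0,66]';python3 -c "
from h import *
st();to(*bay(0,-60),178);to(*bay(0,105),178)"
```

```text
clock: 17.6
eef_pos: [651.8, -60.9, 180.8]
tool_rot: [-3.141, 0.005, -3.132]
force: [1.2, 1.4, 6.1]
width: 67.7
t 17.6 pos [651.75 -60.87 180.81] rot [-3.14  0.01 -3.13] F [1.17 1.43 6.08] w 67.67329630615691
shift -0.020520206811557584 32.37184999706168 2.8120688518361874 yawdeg -179.47771285699767
shift -0.20459916585364613 197.37174731502014 2.8120688518361874 yawdeg -179.47771285699767
```

```bash
python3 -m jog '[0,4,0,0,66,0,14,0,0,66,0,28,0,0,66,0,44,0,0,66,0,60,0,0,66,0,76,0,0,66,0,90,0,0,66,0,104,0,0,66,0,118,0,0,66,0,132,0,0,66,0,146,0,0,66,0,160,0,0,66,0,174,0,0,66,0,186,0,0,66,0,194,0,0,66,0,197,0,0,66,0,197,0,0,66,0,197,0,0,74,0,197,0,0,82,0,197,0,0,82]';python3 -m jog '[0,0,-10,0,82,0,0,-30,0,82,0,0,-55,0,82,0,0,-80,0,82,0,0,-95,0,82,0,0,-100,0,82,0,0,-100,0,82]'; python3 -c "
from h import *
st();look(7);to(443.5,-354.7,179)"
```

```text
clock: 19.27
eef_pos: [648.8, 135.0, 178.9]
tool_rot: [3.141, 0.0, -3.134]
force: [0.9, -1.1, 1.7]
width: 82.1
clock: 19.85
eef_pos: [649.2, 135.3, 280.7]
tool_rot: [3.14, 0.003, -3.134]
force: [0.1, 0.2, -0.3]
width: 82.4
t 19.85 pos [649.23 135.3  280.66] rot [ 3.14  0.   -3.13] F [ 0.11  0.21 -0.26] w 82.44623685228679
scene [422 226  22  15 246] [432.3  232.79] [650.16 293.69] bay [  1.26 262.19]
scene [397 234  22  15 258] [407.62 240.73] [647.02 224.04] bay [ -2.44 192.56]
scene [365 246  23  15 278] [376.18 252.93] [649.25 134.72] bay [ -0.93 103.23]
scene [138 257  23  16 282] [148.67 264.48] [ 444.54 -354.86] bay [-209.55 -384.7 ]
top [458 184  28  25 471] [473.22 194.86] [ 737.04 -365.12] bay [  82.86 -397.29]
top [203 212  17  22 294] [211.63 222.21] [648.36 299.7 ] bay [ -0.49 268.21]
top [308 241  12  62 441] [313.3  270.06] [534.58  37.53] bay [-116.37    6.97]
top [277 258  10  28 206] [281.06 271.64] [528.31 117.97] bay [-121.99   87.45]
top [279 281  17  22 200] [288.8  294.52] [471.96  96.7 ] bay [-178.51   66.63]
top [459 300  22  23 396] [469.23 310.76] [ 443.14 -354.66] bay [-210.94 -384.49]
shift 208.46214361624718 -488.23421228183577 99.06222432544496 yawdeg -179.5697756299834
```

```bash
python3 -m jog '[4,-10,0,0,85,13,-30,0,0,85,25,-58,0,0,85,39,-92,0,0,85,54,-128,0,0,85,69,-164,0,0,85,85,-200,0,0,85,100,-236,0,0,85,116,-272,0,0,85,131,-308,0,0,85,147,-344,0,0,85,162,-380,0,0,85,177,-414,0,0,85,189,-444,0,0,85,199,-468,10,0,85,206,-481,35,0,85,208,-487,60,0,85,208,-488,80,0,85,208,-488,93,0,85,208,-488,99,0,85]'; python3 -m jog '[0,0,0,0,85,0,0,0,0,85,0,0,0,0,68,0,0,0,0,66,0,0,0,0,66,0,0,0,0,66,0,0,0,0,66]'; python3 -c "
from h import *
st();to(*bay(0,-75),178)"
```

```text
clock: 21.62
eef_pos: [442.8, -354.0, 177.0]
tool_rot: [3.139, -0.004, -3.135]
force: [0.1, 0.1, 0.4]
width: 84.7
clock: 22.2
eef_pos: [444.9, -354.5, 181.4]
tool_rot: [-3.14, 0.002, -3.134]
force: [-0.8, 0.8, 6.1]
width: 67.8
t 22.2 pos [ 444.94 -354.49  181.43] rot [-3.14  0.   -3.13] F [-0.78  0.77  6.09] w 67.80208769034877
shift -209.124989699281 309.34042039059653 3.4302581897248388 yawdeg -179.5454981724702
```

```bash
python3 -m jog '[-3,4,0,0,66,-10,15,0,0,66,-22,32,0,0,66,-37,54,0,0,66,-52,77,0,0,66,-67,100,0,0,66,-82,122,0,0,66,-97,144,0,0,66,-112,166,0,0,66,-127,188,0,0,66,-142,210,0,0,66,-157,232,0,0,66,-172,254,0,0,66,-186,275,0,0,66,-198,292,0,0,66,-206,303,0,0,66,-209,308,0,0,66,-209,309,0,0,66,-209,309,0,0,66]';python3 -c "
from h import *
st();to(*bay(0,-60),178);to(*bay(0,68),178)"
```

```text
clock: 23.78
eef_pos: [652.6, -43.1, 181.5]
tool_rot: [3.141, 0.005, -3.133]
force: [1.9, 1.1, 5.8]
width: 67.6
t 23.7833 pos [652.58 -43.12 181.48] rot [ 3.14  0.   -3.13] F [1.93 1.15 5.85] w 67.63641845031229
shift 0.9760397662464495 14.634438537506004 3.481051330543096 yawdeg -179.5002765832916
shift 0.8836469459973324 142.63440519205938 3.481051330543096 yawdeg -179.5002765832916
```

```bash
python3 -m jog '[0,4,0,0,66,1,14,0,0,66,1,28,0,0,66,1,42,0,0,66,1,56,0,0,66,1,70,0,0,66,1,82,0,0,66,1,94,0,0,66,1,106,0,0,66,1,118,0,0,66,1,128,0,0,66,1,136,0,0,66,1,140,0,0,66,1,141,0,0,66,1,141,0,0,66,1,141,0,0,74,1,141,0,0,82,1,141,0,0,82]';python3 -m jog '[0,0,-10,0,82,0,0,-30,0,82,0,0,-55,0,82,0,0,-80,0,82,0,0,-95,0,82,0,0,-100,0,82,0,0,-100,0,82]'; python3 -c "
from h import *
st();look(8)"
```

```text
clock: 25.28
eef_pos: [648.7, 96.8, 179.5]
tool_rot: [3.142, -0.001, -3.135]
force: [-0.8, -1.7, 1.2]
width: 82.1
clock: 25.87
eef_pos: [649.4, 97.7, 281.5]
tool_rot: [3.14, 0.003, -3.134]
force: [0.2, -0.4, -0.8]
width: 81.5
t 25.8667 pos [649.43  97.67 281.53] rot [ 3.14  0.   -3.13] F [ 0.19 -0.36 -0.79] w 81.4583057900253
scene [433 222  21  15 245] [443.09 229.12] [650.95 325.29] bay [  2.3  293.78]
scene [408 229  22  15 256] [418.29 236.36] [645.54 255.79] bay [ -3.67 224.32]
scene [383 239  23  15 273] [394.12 245.86] [647.67 185.36] bay [ -2.09 153.88]
scene [351 251  22  16 272] [361.46 258.49] [649.82  94.58] bay [-0.67 63.08]
top [459 184  27  27 467] [473.46 195.2 ] [ 736.16 -365.73] bay [  81.98 -397.9 ]
top [191 211  22  22 380] [201.82 221.61] [649.28 325.16] bay [  0.63 293.67]
top [218 214  22  22 378] [228.54 224.24] [644.23 255.9 ] bay [ -4.98 224.45]
top [308 241  11  62 429] [313.29 269.89] [535.01  37.56] bay [-115.93    6.99]
```

View pics/scene_8.png

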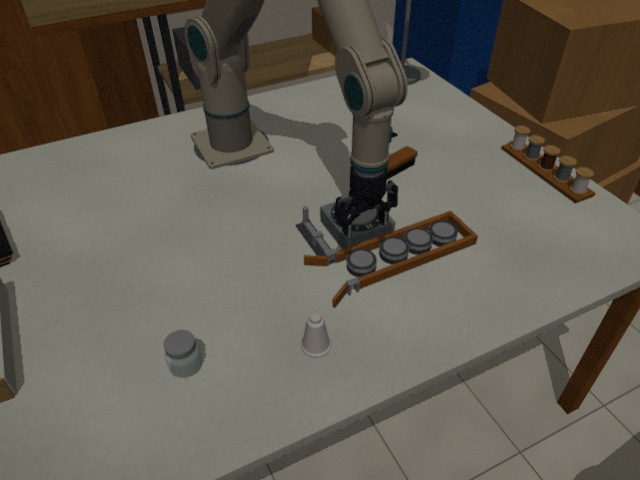

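```bash
python3 -c "
from h import *
to(488,156,243)"
```

```text
shift 160.0803225180085 59.87722108929288 36.081829678365125 yawdeg -179.55696627690372
```

```bash
python3 -m jog '[4,2,-5,0,70,14,6,-10,0,50,30,12,-10,0,50,52,20,-10,0,50,76,29,-10,0,50,100,38,-10,0,50,124,47,-10,0,50,144,54,-10,0,50,156,58,-10,0,50,160,60,-10,0,50,160,60,-10,0,50,160,60,-10,0,50,160,60,-10,0,50]';python3 -c "
from h import *
st();to(488,156,243);look(9)
im=cv2.imread('pics/scene_9.png');cv2.imwrite('pics/s9c.png',cv2.resize(im[130:280,290:490],None,fx=4,fy=4,interpolation=cv2.INTER_CUBIC))
im=cv2.imread('pics/top_9.png');cv2.imwrite('pics/t9c.png',cv2.resize(im[210:330,200:360],None,fx=5,fy=5,interpolation=cv2.INTER_CUBIC))
"
```

```text
clock: 27.05
eef_pos: [489.6, 155.4, 289.6]
tool_rot: [-3.141, 0.001, -3.135]
force: [-0.9, 0.6, -0.8]
width: 49.9
t 27.05 pos [489.64 155.41 289.58] rot [-3.14  0.   -3.14] F [-0.86  0.64 -0.8 ] w 49.855461378413956
shift 1.6326091016540147 0.6036691095037319 46.580273385088844 yawdeg -179.63448978994762
scene [433 222  21  15 239] [442.99 229.06] [650.67 325.2 ] bay [  2.02 293.69]
scene [408 229  21  15 248] [418.06 236.26] [644.98 255.51] bay [ -4.22 224.05]
scene [383 239  23  15 270] [394.09 245.81] [647.5  185.39] bay [ -2.27 153.91]
scene [350 251  23  16 279] [361.19 258.27] [648.89  94.36] bay [-1.6  62.88]
top [459 184  27  25 464] [473.41 194.95] [ 736.82 -365.61] bay [  82.64 -397.79]
top [192 211  21  22 373] [201.86 221.67] [649.12 325.06] bay [  0.47 293.56]
top [218 214  22  22 383] [228.66 224.24] [644.24 255.6 ] bay [ -4.97 224.14]
top [246 214  22  22 382] [256.23 224.19] [646.15 185.24] bay [ -3.62 153.77]
top [281 214  23  22 391] [292.07 224.57] [647.53  94.43] bay [-2.97 62.96]
top [308 241  12  62 429] [313.32 269.9 ] [534.99  37.49] bay [-115.95    6.92]
top [277 246  20  23 215] [289.27 253.29] [574.83  98.97] bay [-75.62  68.08]
top [276 281  19  22 198] [288.11 294.58] [471.77  98.41] bay [-178.69   68.34]
```

View pics/s9c.png

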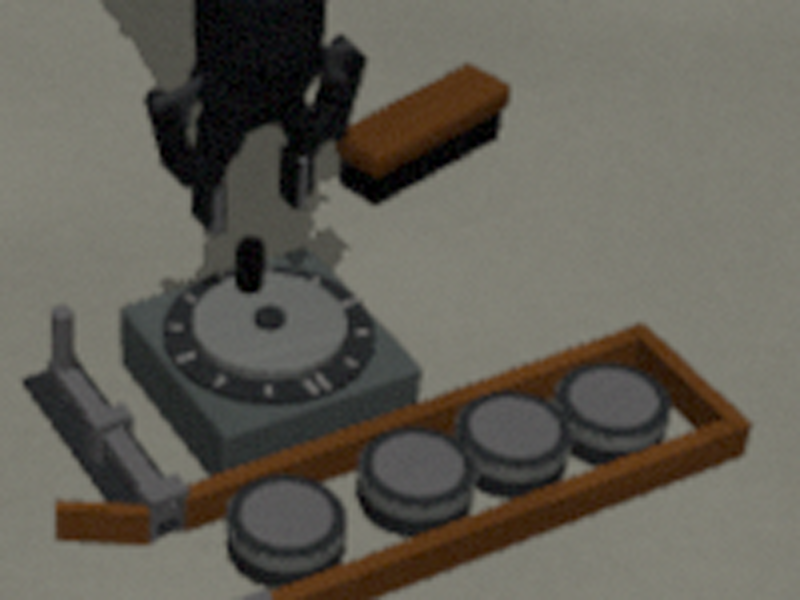

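View pics/t9c.png

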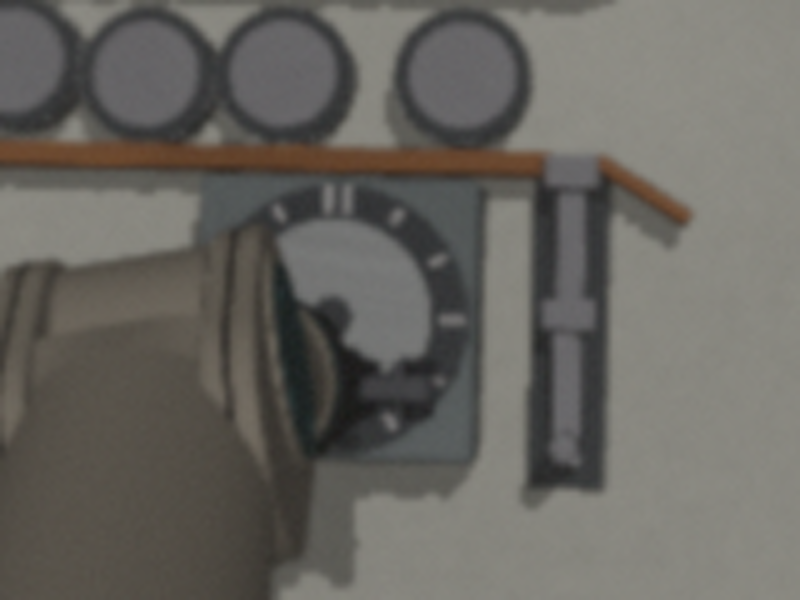

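```bash
python3 -m jog '[0,0,4,0,50,1,0,12,0,50,1,0,24,0,50,1,0,34,0,50,1,0,42,0,50,1,0,46,0,50,1,0,46,0,50,1,0,46,0,50]';python3 -c "
from h import *
st()"; python3 -m jog '[0,0,0,0,35,0,0,0,0,20,0,0,0,0,14,0,0,0,0,14,0,0,0,0,14,0,0,0,0,14,0,0,0,0,14,0,0,0,0,14]';python3 -c "
from h import *
st();look(10)
im=cv2.imread('pics/scene_10.png');cv2.imwrite('pics/s10c.png',cv2.resize(im[130:280,290:490],None,fx=4,fy=4,interpolation=cv2.INTER_CUBIC))
"
```

```text
clock: 27.82
eef_pos: [487.6, 155.7, 243.4]
tool_rot: [-3.141, -0.0, -3.134]
force: [-0.9, 0.8, 0.0]
width: 50.1
t 27.8167 pos [487.64 155.75 243.44] rot [-3.14 -0.   -3.13] F [-0.89  0.83  0.01] w 50.097085555225355
clock: 28.48
eef_pos: [487.8, 155.9, 244.3]
tool_rot: [3.141, 0.001, -3.134]
force: [-0.8, -0.3, 6.5]
width: 16.1
t 28.4833 pos [487.81 155.88 244.32] rot [ 3.14  0.   -3.13] F [-0.79 -0.34  6.47] w 16.13437467071206
scene [433 222  21  15 240] [442.95 229.12] [650.82 324.97] bay [  2.16 293.46]
scene [408 229  22  15 256] [418.29 236.34] [645.47 255.85] bay [ -3.73 224.39]
scene [384 239  22  15 270] [394.2  245.87] [647.78 185.53] bay [ -1.98 154.05]
scene [350 251  23  16 284] [361.13 258.21] [648.68  94.34] bay [-1.81 62.86]
top [459 183  27  28 475] [473.43 195.25] [ 736.04 -365.64] bay [  81.86 -397.81]
top [192 211  21  22 376] [201.92 221.64] [649.21 324.89] bay [  0.56 293.39]
top [218 214  22  22 382] [228.66 224.27] [644.17 255.6 ] bay [ -5.04 224.14]
top [246 214  22  22 383] [256.19 224.2 ] [646.13 185.33] bay [ -3.64 153.86]
top [281 214  23  22 393] [292.02 224.54] [647.6   94.56] bay [-2.9  63.08]
top [308 241  12  62 429] [313.36 269.8 ] [535.24  37.41] bay [-115.71    6.83]
top [277 246  19  23 210] [289.19 253.33] [574.72  99.18] bay [-75.74  68.29]
top [278 282  17  21 192] [288.54 294.78] [471.31  97.31] bay [-179.16   67.24]
```

View pics/s10c.png

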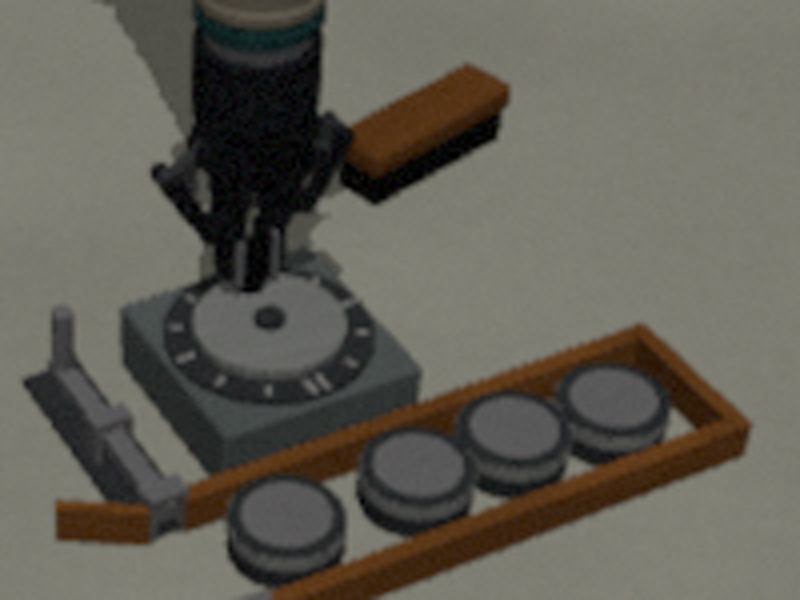

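```bash
cat >> h.py <<'E'
def arc(c,th,R=34.):
    # c: dial centre in world; shifts from present TCP to knob angles th (tool axes)
    s=read_state();yaw=s["tool_rot"][2];e=s["eef_pos"][:2];cc,sn=np.cos(yaw),np.sin(yaw)
    for t in th:
        a=t-YAW; p=np.array(c)+R*np.array([np.cos(a),-np.sin(a)]);d=p-e
        print(f"{t:.2f}: {cc*d[0]+sn*d[1]:.1f},{sn*d[0]-cc*d[1]:.1f}")
def ang(c):
    e=read_state()["eef_pos"][:2]-np.array(c);a=(np.arctan2(-e[1],e[0])+YAW)%(2*np.pi);print("angle",a,"R",np.hypot(*e))
E
python3 -c "
from h import *
ang((521,153));arc((521,153),np.arange(3.3,4.9,.15))"
```

```text
angle 3.2354191383502173 R 33.30491968131992
3.30: 0.4,2.2
3.45: -0.8,7.2
3.60: -2.7,11.9
3.75: -5.2,16.3
3.90: -8.5,20.3
4.05: -12.2,23.7
4.20: -16.5,26.5
4.35: -21.1,28.7
4.50: -26.0,30.1
4.65: -31.0,30.8
4.80: -36.1,30.8
```

```bash
python3 -m jog '[0.4,2.2,0,0,14,-0.8,7.2,0,0,14,-2.7,11.9,0,0,14,-5.2,16.3,0,0,14,-8.5,20.3,0,0,14,-12.2,23.7,0,0,14]'; python3 -m jog '[0,0,0,0,14,0,0,0,0,14,0,0,0,0,14]'; python3 -c "
from h import *
st();ang((521,153))"; python3 -m jog '[-4.3,2.8,0,0,14,-8.9,5,0,0,14,-13.8,6.4,0,0,14,-18.8,7.1,0,0,14,-18.8,7.1,0,0,14,-18.8,7.1,0,0,14,-18.8,7.1,0,0,14]'; python3 -c "
from h import *
st();ang((521,153))
im,d=get_image('scene');cv2.imwrite('pics/s11c.png',cv2.resize(im[130:280,290:490],None,fx=4,fy=4,interpolation=cv2.INTER_CUBIC))
"
```

```text
clock: 29.08
eef_pos: [500.5, 178.7, 244.3]
tool_rot: [-3.14, 0.002, -3.135]
force: [0.5, -4.4, 6.7]
width: 16.0
clock: 29.33
eef_pos: [501.0, 179.1, 244.3]
tool_rot: [3.141, 0.004, -3.135]
force: [3.9, -3.2, 5.7]
width: 16.1
t 29.3333 pos [501.05 179.14 244.32] rot [ 3.14  0.   -3.14] F [ 3.91 -3.15  5.68] w 16.100956530520335
angle 4.068414904941331 R 32.88426470054583
clock: 29.92
eef_pos: [518.7, 185.7, 244.3]
tool_rot: [-3.141, 0.001, -3.135]
force: [1.3, -4.1, 7.3]
width: 15.8
t 29.9167 pos [518.73 185.66 244.29] rot [-3.14  0.   -3.14] F [ 1.27 -4.05  7.33] w 15.845291006035211
angle 4.651049705788877 R 32.738927910419534
```

View pics/s11c.png

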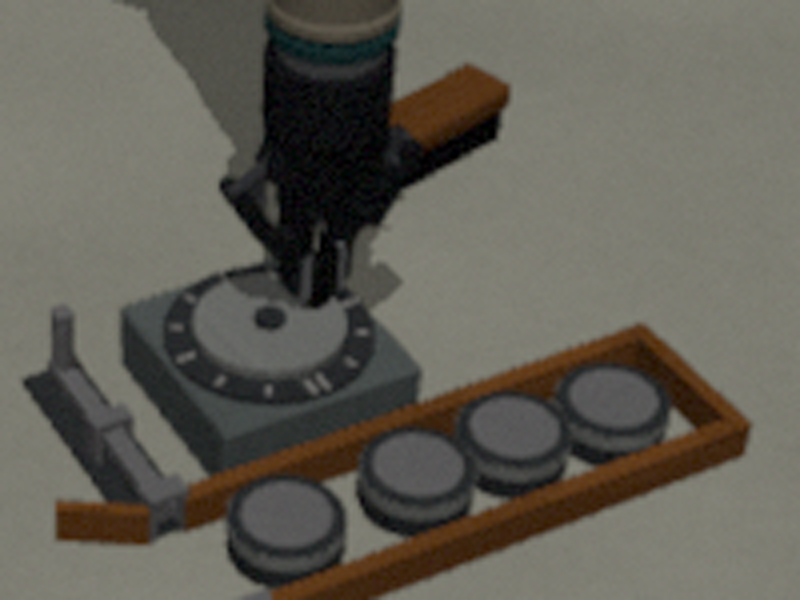

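```bash
python3 -c "
from h import *
ang((521.5,151.8));arc((521.5,151.8),np.arange(4.8,8.41,.2))"
```

```text
angle 4.638930398214779 R 33.97760233039794
4.80: -5.5,-0.0
5.00: -12.1,-1.3
5.20: -18.4,-3.8
5.40: -24.1,-7.6
5.60: -28.9,-12.4
5.80: -32.6,-18.0
6.00: -35.2,-24.3
6.20: -36.4,-31.0
6.40: -36.3,-37.8
6.60: -34.9,-44.4
6.80: -32.1,-50.6
7.00: -28.2,-56.2
7.20: -23.3,-60.8
7.40: -17.5,-64.4
7.60: -11.2,-66.8
7.80: -4.5,-67.8
8.00: 2.3,-67.5
8.20: 8.9,-65.9
8.40: 15.0,-63.0
```

```bash
python3 -m jog '[-5.5,-0.8,0,0,14,-12.1,-2.4,0,0,14,-18.4,-5,0,0,14,-24.1,-8.8,0,0,14,-28.9,-13.6,0,0,14,-32.6,-19.2,0,0,14,-35.2,-25.5,0,0,14,-36.4,-32.2,0,0,14]'; python3 -c "
from h import *
st();ang((521.5,151.8))
im,d=get_image('scene');cv2.imwrite('pics/s12c.png',cv2.resize(im[130:280,290:490],None,fx=4,fy=4,interpolation=cv2.INTER_CUBIC))"
```

```text
clock: 30.63
eef_pos: [555.0, 156.7, 244.3]
tool_rot: [3.138, 0.001, -3.133]
force: [1.5, 2.6, 6.3]
width: 15.8
t 30.6333 pos [555.04 156.7  244.31] rot [ 3.14  0.   -3.13] F [1.54 2.55 6.34] w 15.826207595019428
angle 6.146196445669145 R 33.89513215416843
```

View pics/s12c.png

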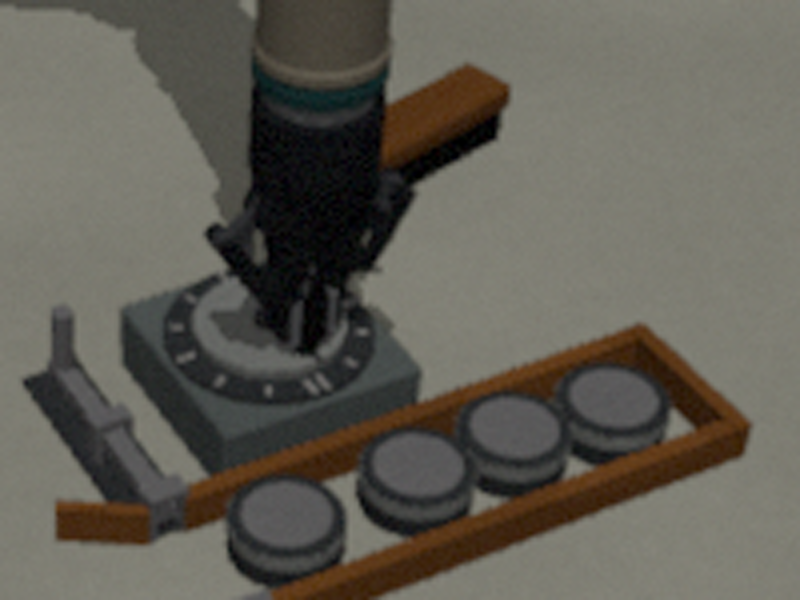

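```bash
cat >> h.py <<'E'
def rel(t0,th,R=34.):
    print(" ".join(f"{t:.2f}:{-R*(np.cos(t)-np.cos(t0)):.1f},{-R*(np.sin(t)-np.sin(t0)):.1f}" for t in th))
E
python3 -c "
from h import *
rel(6.2,np.arange(6.4,9.81,.2))"
```

```text
6.40:0.1,-6.8 6.60:1.6,-13.4 6.80:4.3,-19.6 7.00:8.2,-25.2 7.20:13.2,-29.8 7.40:19.0,-33.4 7.60:25.3,-35.7 7.80:32.0,-36.8 8.00:38.8,-36.5 8.20:45.4,-34.8 8.40:51.5,-31.9 8.60:57.0,-27.8 8.80:61.5,-22.7 9.00:64.9,-16.8 9.20:67.0,-10.4 9.40:67.9,-3.7 9.60:67.4,3.1 9.80:65.5,9.6
```

```bash
python3 -m jog '[0.1,-6.8,0,0,14,1.6,-13.4,0,0,14,4.3,-19.6,0,0,14,8.2,-25.2,0,0,14,13.2,-29.8,0,0,14,19,-33.4,0,0,14,25.3,-35.7,0,0,14,32,-36.8,0,0,14]'; python3 -c "
from h import *
st();ang((521.5,151.8))
rel(7.8,np.arange(8,9.81,.2))
im,d=get_image('scene');cv2.imwrite('pics/s13c.png',cv2.resize(im[130:280,290:490],None,fx=4,fy=4,interpolation=cv2.INTER_CUBIC))"
```

```text
clock: 31.35
eef_pos: [523.5, 117.4, 244.3]
tool_rot: [3.141, 0.002, -3.135]
force: [3.0, 0.5, 7.0]
width: 16.5
t 31.35 pos [523.51 117.43 244.28] rot [ 3.14  0.   -3.14] F [2.97 0.52 6.96] w 16.46709894854735
angle 1.5204557744731237 R 34.431463840433764
8.00:6.8,0.3 8.20:13.4,2.0 8.40:19.5,4.9 8.60:24.9,9.0 8.80:29.4,14.1 9.00:32.8,19.9 9.20:35.0,26.4 9.40:35.8,33.1 9.60:35.3,39.9 9.80:33.5,46.4
```

View pics/s13c.png

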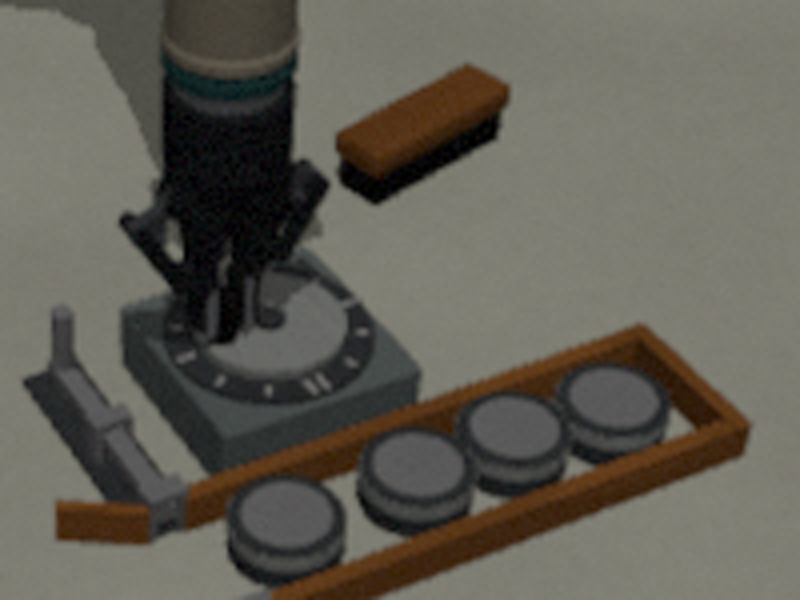

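```bash
python3 -m jog '[6.8,0.3,0,0,14,13.4,2,0,0,14,19.5,4.9,0,0,14,24.9,9,0,0,14,29.4,14.1,0,0,14,32.8,19.9,0,0,14,35,26.4,0,0,14,35.8,33.1,0,0,14,35.3,39.9,0,0,14,33.5,46.4,0,0,14,33.5,46.4,0,0,14,33.5,46.4,0,0,14]'; python3 -c "
from h import *
st();ang((521.5,151.8))
rel(9.8,[9.9,10,10.1,10.2,10.3,10.4,10.45])
im,d=get_image('scene');cv2.imwrite('pics/s14c.png',cv2.resize(im[130:280,290:490],None,fx=4,fy=4,interpolation=cv2.INTER_CUBIC))"
```

```text
clock: 32.4
eef_pos: [489.9, 164.5, 244.3]
tool_rot: [3.141, 0.002, -3.134]
force: [2.1, 0.9, 6.8]
width: 16.2
t 32.4 pos [489.9  164.5  244.28] rot [ 3.14  0.   -3.13] F [2.08 0.91 6.83] w 16.226210334151176
angle 3.531730074615483 R 34.05809526039778
9.90:-1.4,3.1 10.00:-3.1,6.0 10.10:-5.1,8.8 10.20:-7.3,11.3 10.30:-9.8,13.6 10.40:-12.6,15.7 10.45:-14.0,16.6
```

View pics/s14c.png

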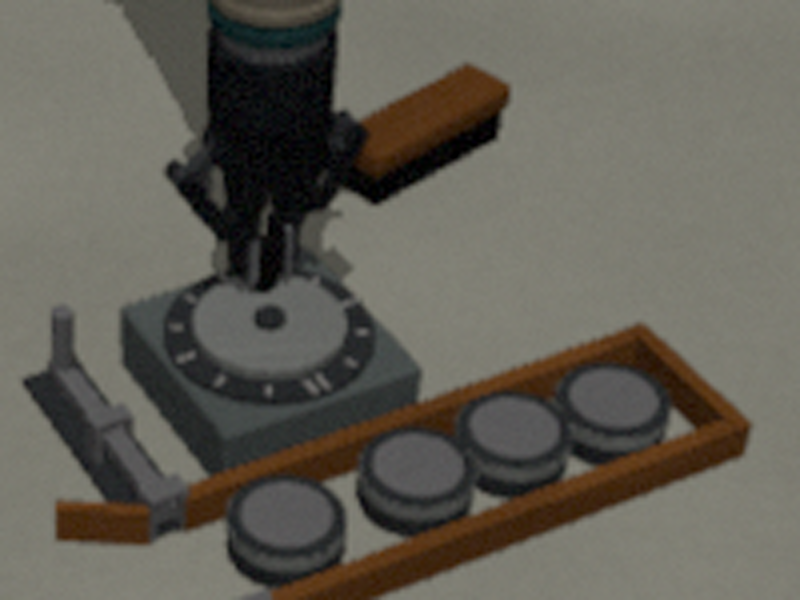

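```bash
python3 -m jog '[-1.4,3.1,0,0,14,-3.1,6,0,0,14,-5.1,8.8,0,0,14,-7.3,11.3,0,0,14,-9.8,13.6,0,0,14,-12.6,15.7,0,0,14,-14,16.6,0,0,14,-14,16.6,0,0,14,-14,16.6,0,0,14,-14,16.6,0,0,14,-14,16.6,0,0,14,-14,16.6,0,0,14,-14,16.6,0,0,14,-14,16.6,0,0,14,-14,16.6,0,0,14]'; python3 -c "
from h import *
st();ang((521.5,151.8))
rel(10.45,np.arange(10.3,7.9,-.2))
im,d=get_image('scene');cv2.imwrite('pics/s15c.png',cv2.resize(im[130:280,290:490],None,fx=4,fy=4,interpolation=cv2.INTER_CUBIC))"
```

```text
clock: 33.7
eef_pos: [503.1, 180.0, 244.3]
tool_rot: [-3.141, -0.0, -3.135]
force: [0.3, -1.6, 9.6]
width: 15.9
t 33.7 pos [503.06 180.02 244.28] rot [-3.14 -0.   -3.13] F [ 0.32 -1.56  9.61] w 15.872302436210166
angle 4.141650271904108 R 33.711269287862606
10.30:4.1,-3.0 10.10:8.9,-7.8 9.90:12.6,-13.5 9.70:15.1,-19.8 9.50:16.3,-26.5 9.30:16.1,-33.3 9.10:14.6,-39.9 8.90:11.8,-46.1 8.70:7.8,-51.6 8.50:2.8,-56.2 8.30:-3.0,-59.7 8.10:-9.4,-62.0 7.90:-16.1,-63.0
```

View pics/s15c.png

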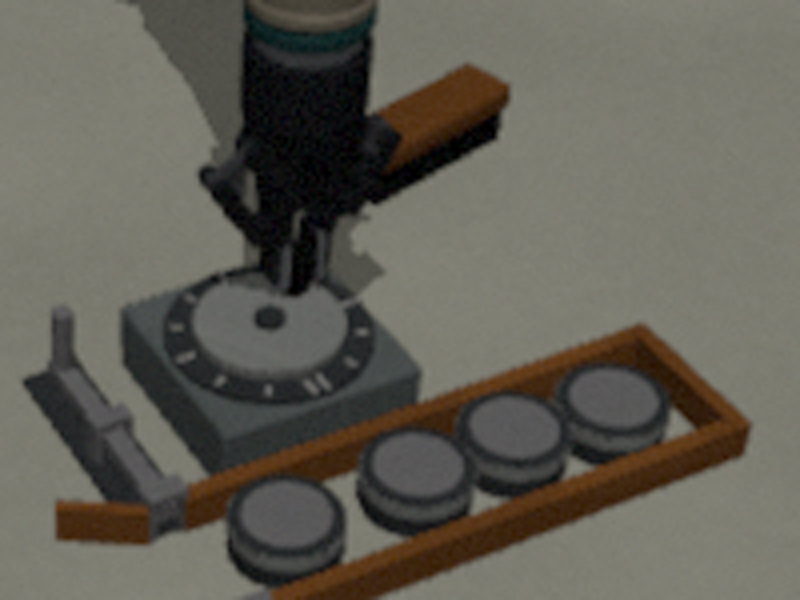

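```bash
python3 -m jog '[4.1,-3,0,0,14,8.9,-7.8,0,0,14,12.6,-13.5,0,0,14,15.1,-19.8,0,0,14,16.3,-26.5,0,0,14,16.1,-33.3,0,0,14,14.6,-39.9,0,0,14,11.8,-46.1,0,0,14,7.8,-51.6,0,0,14,2.8,-56.2,0,0,14,-3,-59.7,0,0,14,-9.4,-62,0,0,14,-16.1,-63,0,0,14]'; python3 -c "
from h import *
st();ang((521.5,151.8))
rel(7.9,np.arange(7.7,4.49,-.2))
im,d=get_image('scene');cv2.imwrite('pics/s16c.png',cv2.resize(im[130:280,290:490],None,fx=4,fy=4,interpolation=cv2.INTER_CUBIC))"
```

```text
clock: 34.83
eef_pos: [518.7, 117.6, 244.2]
tool_rot: [3.141, -0.003, -3.134]
force: [-2.0, -0.0, 12.8]
width: 16.6
t 34.8333 pos [518.72 117.57 244.24] rot [ 3.14 -0.   -3.13] F [-2.04 -0.03 12.76] w 16.625685013530195
angle 1.6599814934417534 R 34.338859515780385
7.70:-6.8,0.4 7.50:-13.3,2.1 7.30:-19.5,5.0 7.10:-24.8,9.2 6.90:-29.3,14.3 6.70:-32.7,20.2 6.50:-34.8,26.6 6.30:-35.6,33.4 6.10:-35.0,40.2 5.90:-33.1,46.7 5.70:-29.9,52.7 5.50:-25.7,58.0 5.30:-20.4,62.3 5.10:-14.4,65.4 4.90:-7.9,67.4 4.70:-1.1,68.0 4.50:5.6,67.2
```

View pics/s16c.png

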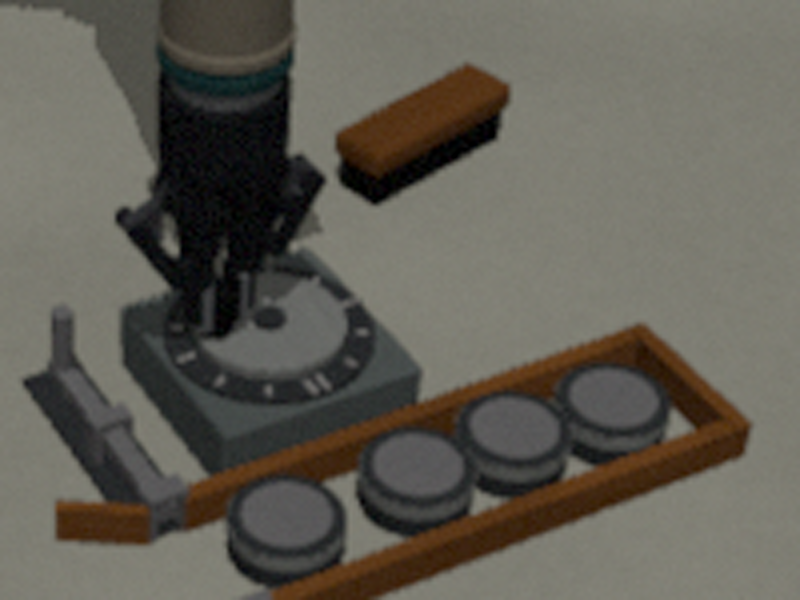

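```bash
python3 -m jog '[-6.8,0.4,0,0,14,-13.3,2.1,-0.3,0,14,-19.5,5,-0.5,0,14,-24.8,9.2,-0.5,0,14,-29.3,14.3,-0.5,0,14,-32.7,20.2,-0.5,0,14,-34.8,26.6,-0.5,0,14,-35.6,33.4,-0.5,0,14,-35,40.2,-0.5,0,14,-33.1,46.7,-0.5,0,14,-29.9,52.7,-0.5,0,14,-25.7,58,-0.5,0,14,-20.4,62.3,-0.5,0,14,-14.4,65.4,-0.5,0,14,-7.9,67.4,-0.5,0,14,-1.1,68,-0.5,0,14,5.6,67.2,-0.5,0,14]'; python3 -c "
from h import *
st();ang((521.5,151.8))
rel(4.5,np.arange(4.3,1.9,-.2))
im,d=get_image('scene');cv2.imwrite('pics/s17c.png',cv2.resize(im[130:280,290:490],None,fx=4,fy=4,interpolation=cv2.INTER_CUBIC))"
```

```text
clock: 36.3
eef_pos: [513.3, 184.7, 244.3]
tool_rot: [-3.141, 0.0, -3.134]
force: [4.2, -4.5, 3.9]
width: 16.0
t 36.3 pos [513.35 184.72 244.35] rot [-3.14  0.   -3.13] F [ 4.24 -4.46  3.87] w 16.01952981712739
angle 4.4776773630439175 R 33.91531505237799
4.30:6.5,-2.1 4.10:12.4,-5.4 3.90:17.5,-9.9 3.70:21.7,-15.2 3.50:24.7,-21.3 3.30:26.4,-27.9 3.10:26.8,-34.6 2.90:25.8,-41.4 2.70:23.6,-47.8 2.50:20.1,-53.6 2.30:15.5,-58.6 2.10:10.0,-62.6
```

View pics/s17c.png

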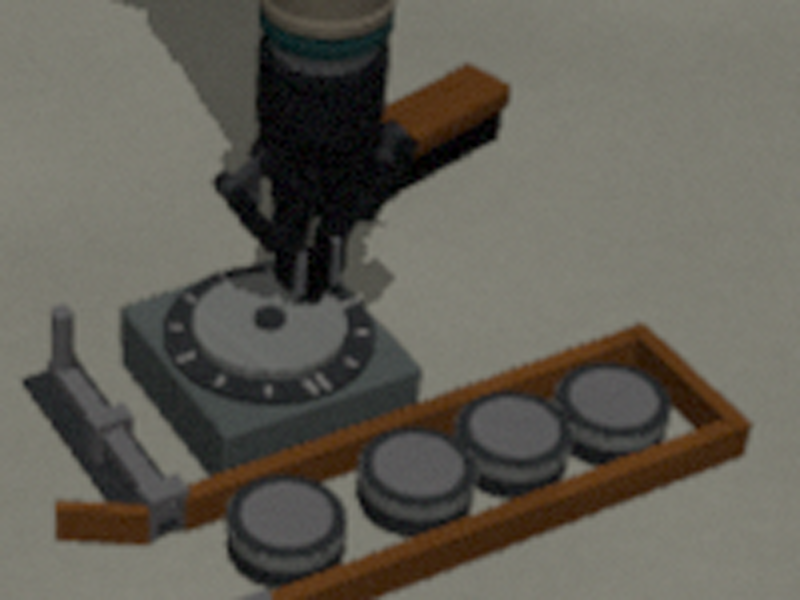

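```bash
python3 -m jog '[6.5,-2.1,0,0,14,12.4,-5.4,0,0,14,17.5,-9.9,0,0,14,21.7,-15.2,0,0,14,24.7,-21.3,0,0,14,26.4,-27.9,0,0,14,26.8,-34.6,0,0,14,25.8,-41.4,0,0,14,23.6,-47.8,0,0,14,20.1,-53.6,0,0,14,15.5,-58.6,0,0,14,10,-62.6,0,0,14,10,-62.6,0,0,14]'; python3 -c "
from h import *
st();ang((521.5,151.8))
rel(2.1,[2,1.9,1.8,1.7,1.6])
im,d=get_image('scene');cv2.imwrite('pics/s18c.png',cv2.resize(im[130:280,290:490],None,fx=4,fy=4,interpolation=cv2.INTER_CUBIC))"
```

```text
clock: 37.43
eef_pos: [504.8, 121.8, 244.3]
tool_rot: [3.141, -0.0, -3.135]
force: [3.1, 1.3, 5.7]
width: 16.7
t 37.4333 pos [504.8  121.81 244.3 ] rot [ 3.14 -0.   -3.14] F [3.14 1.28 5.68] w 16.671122837740793
angle 2.0867086150547216 R 34.32824936724044
2.00:-3.0,-1.6 1.90:-6.2,-2.8 1.80:-9.4,-3.8 1.70:-12.8,-4.4 1.60:-16.2,-4.6
```

View pics/s18c.png

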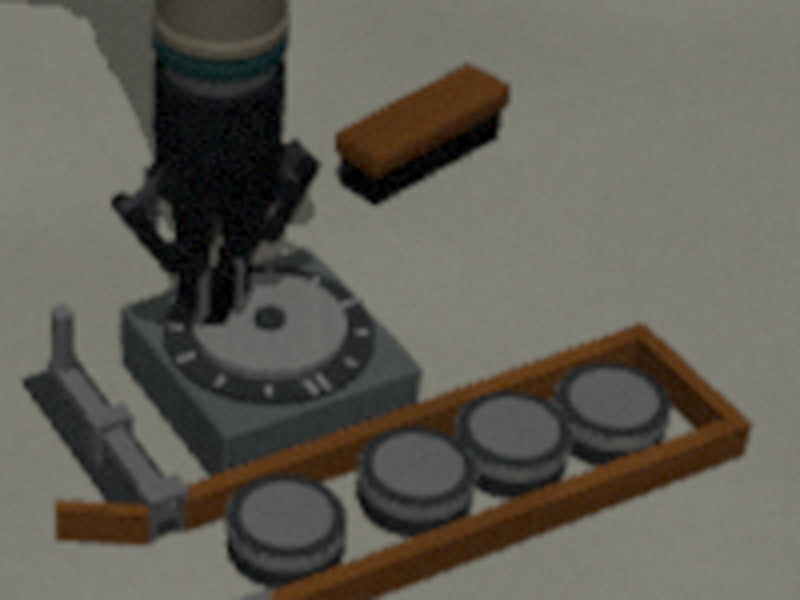

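Knob still pinched, at about 4 o'clock (crop 218,315). Now slowly to 3.

```bash
python3 -m jog '[-3,-1.6,0,0,14,-6.2,-2.8,0,0,14,-9.4,-3.8,0,0,14,-12.8,-4.4,0,0,14,-15,-4.6,0,0,14,-16.2,-4.6,0,0,14,-16.5,-4.6,0,0,14,-16.5,-4.6,0,0,14,-16.5,-4.6,0,0,14,-16.5,-4.6,0,0,14,-16.5,-4.6,0,0,14,-16.5,-4.6,0,0,14,-16.5,-4.6,0,0,14,-16.5,-4.6,0,0,14,-16.5,-4.6,0,0,14]'; python3 -c "
from h import *
st();ang((521.5,151.8))
rel(1.59,np.arange(1.7,4.7,.2))
im,d=get_image('scene');cv2.imwrite('pics/s19c.png',cv2.resize(im[130:280,290:490],None,fx=4,fy=4,interpolation=cv2.INTER_CUBIC))"
```

```text
clock: 38.73
eef_pos: [519.5, 117.5, 244.3]
tool_rot: [-3.142, -0.004, -3.134]
force: [-1.6, 1.3, 8.9]
width: 15.9
t 38.7333 pos [519.54 117.54 244.26] rot [-3.14 -0.   -3.13] F [-1.63  1.34  8.93] w 15.912603353197829
angle 1.6358060513620158 R 34.31489639927442
1.70:3.7,0.3 1.90:10.3,1.8 2.10:16.5,4.6 2.30:22.0,8.6 2.50:26.6,13.6 2.70:30.1,19.5 2.90:32.4,25.9 3.10:33.3,32.6 3.30:32.9,39.4 3.50:31.2,45.9 3.70:28.2,52.0 3.90:24.0,57.4 4.10:18.9,61.8 4.30:13.0,65.1 4.50:6.5,67.2
```

View pics/s19c.png

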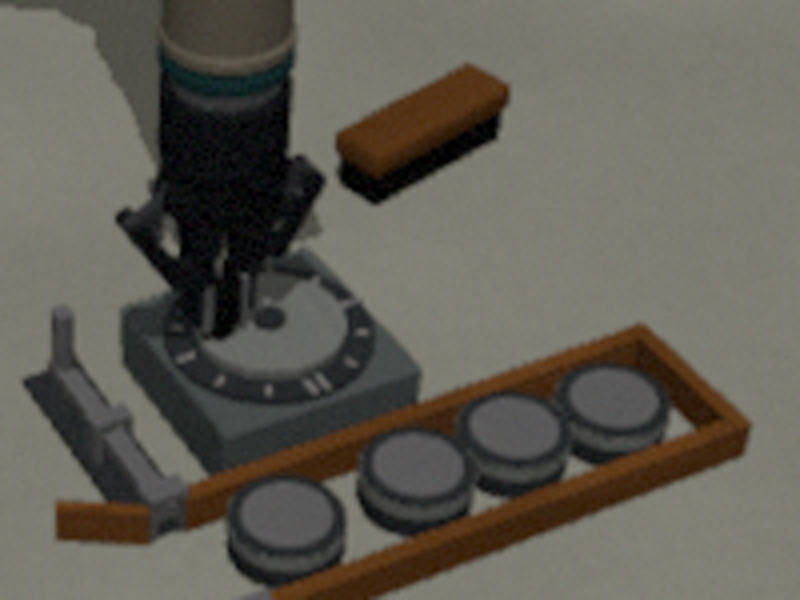

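```bash
python3 -m jog '[-1,0,0,0,14,-1.5,0,0,0,14,-1.5,0,0,0,14,-1.5,0,0,0,14,-1.5,0,0,0,14,-1.5,0,0,0,14,-1.5,0,0,0,14,-1.5,0,0,0,14]'; python3 -c "
from h import *
st();ang((521.5,151.8))"; python3 -m jog '[5,0.3,0,0,14,11.8,1.8,0,0,14,18,4.6,0,0,14,23.5,8.6,0,0,14,28.1,13.6,0,0,14,31.6,19.5,0,0,14,33.9,25.9,0,0,14,34.8,32.6,0,0,14,34.4,39.4,0,0,14,32.7,45.9,0,0,14,29.7,52,0,0,14,25.5,57.4,0,0,14,20.4,61.8,0,0,14,14.5,65.1,0,0,14,8,67.2,0,0,14,8,67.2,0,0,14]'; python3 -c "
from h import *
st();ang((521.5,151.8))
rel(4.5,[4.6,4.7,4.8,4.9,5,5.1,5.2,5.25])
im,d=get_image('scene');cv2.imwrite('pics/s20c.png',cv2.resize(im[130:280,290:490],None,fx=4,fy=4,interpolation=cv2.INTER_CUBIC))"
```

```text
clock: 39.45
eef_pos: [520.9, 117.5, 244.3]
tool_rot: [-3.141, -0.005, -3.134]
force: [-1.9, 1.4, 9.5]
width: 16.1
t 39.45 pos [520.95 117.5  244.28] rot [-3.14 -0.   -3.13] F [-1.93  1.37  9.51] w 16.098143470355353
angle 1.5949432189459427 R 34.304516475583505
clock: 40.78
eef_pos: [513.3, 184.7, 244.3]
tool_rot: [-3.14, -0.003, -3.134]
force: [0.9, -1.5, 9.9]
width: 16.1
t 40.7833 pos [513.31 184.67 244.26] rot [-3.14 -0.   -3.13] F [ 0.88 -1.55  9.91] w 16.149962496408985
angle 4.476317286069799 R 33.874912769171516
4.60:-3.4,0.5 4.70:-6.7,0.8 4.80:-10.1,0.6 4.90:-13.5,0.2 5.00:-16.8,-0.6 5.10:-20.0,-1.8 5.20:-23.1,-3.2 5.25:-24.6,-4.0
```

View pics/s20c.png

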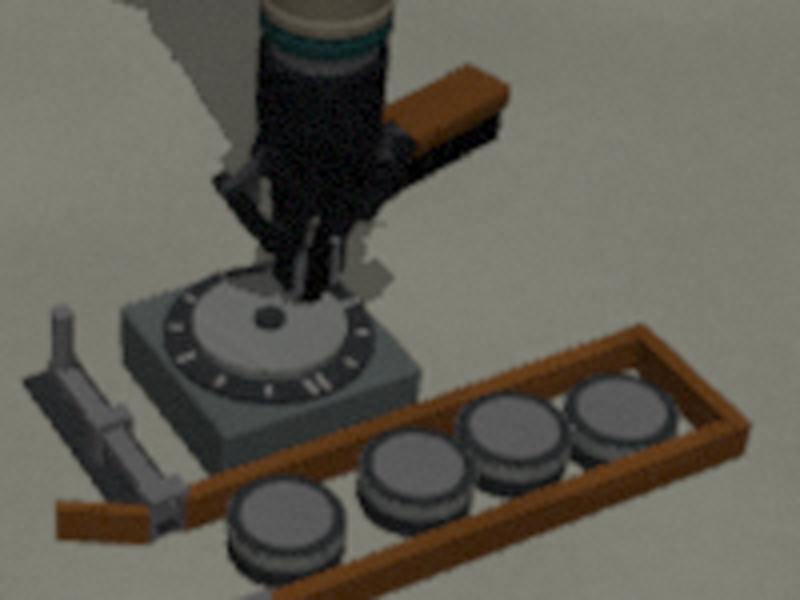

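```bash
python3 -m jog '[-3.4,0.5,0,0,14,-6.7,0.8,0,0,14,-10.1,0.6,0,0,14,-13.5,0.2,0,0,14,-16.8,-0.6,0,0,14,-20,-1.8,0,0,14,-23.1,-3.2,0,0,14,-24.6,-4,0,0,14,-24.6,-4,0,0,14,-24.6,-4,0,0,14,-24.6,-4,0,0,14,-24.6,-4,0,0,14,-24.6,-4,0,0,14,-24.6,-4,0,0,14,-24.6,-4,0,0,14,-24.6,-4,0,0,14]'; python3 -c "
from h import *
st();ang((521.5,151.8));look(21)
im=cv2.imread('pics/scene_21.png');cv2.imwrite('pics/s21c.png',cv2.resize(im[130:280,290:490],None,fx=4,fy=4,interpolation=cv2.INTER_CUBIC))"
```

```text
clock: 42.17
eef_pos: [537.1, 182.0, 244.3]
tool_rot: [3.141, -0.003, -3.133]
force: [0.5, 2.3, 9.4]
width: 16.2
t 42.1667 pos [537.13 181.98 244.29] rot [ 3.14 -0.   -3.13] F [0.5  2.35 9.35] w 16.171736815347977
angle 5.198296893511413 R 33.98752369149122
scene [435 225  22  15 247] [445.07 231.79] [661.27 323.74] bay [ 12.6  292.15]
scene [408 230  22  14 251] [418.23 236.4 ] [645.59 255.59] bay [ -3.61 224.13]
scene [384 239  22  15 267] [394.2  245.83] [647.66 185.59] bay [ -2.1  154.11]
scene [350 251  23  16 280] [361.22 258.3 ] [649.02  94.38] bay [-1.48 62.89]
top [463 184  23  28 472] [473.76 195.68] [ 734.95 -366.48] bay [  80.76 -398.64]
top [192 207  22  22 379] [202.68 217.59] [659.67 323.5 ] bay [ 11.   291.92]
top [218 214  22  19 324] [228.15 222.85] [647.77 257.07] bay [ -1.42 225.59]
top [246 214  22  22 381] [256.2 224.2] [646.13 185.31] bay [ -3.64 153.84]
top [281 214  23  22 396] [292.01 224.56] [647.56  94.59] bay [-2.94 63.12]
top [308 241  12  62 440] [313.31 269.93] [534.91  37.5 ] bay [-116.04    6.93]
top [277 246  19  22 207] [289.09 253.09] [575.32  99.45] bay [-75.14  68.55]
top [275 281  21  22 214] [288.14 294.36] [472.31  98.34] bay [-178.15   68.27]
```

View pics/s21c.png

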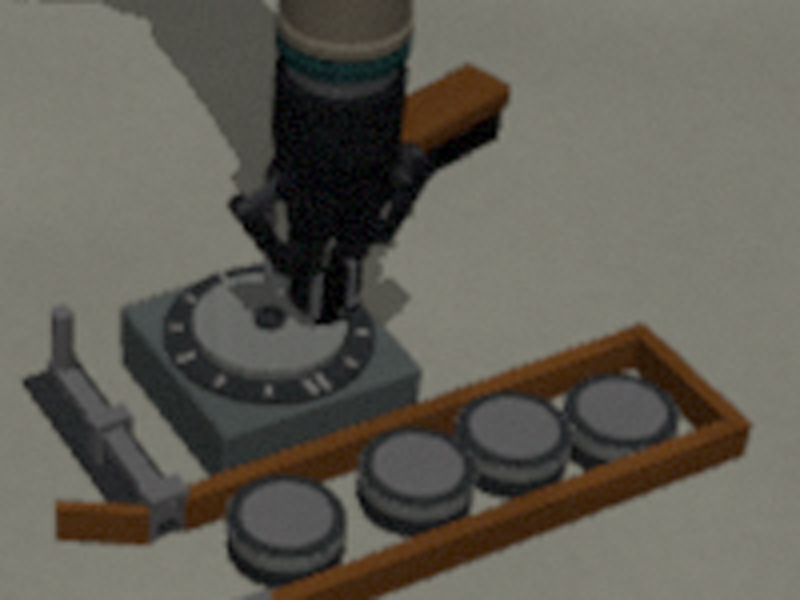

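```bash
python3 -m jog '[0,0,0,0,20,0,0,0,0,28,0,0,0,0,38,0,0,0,0,50,0,0,0,0,50,0,0,-8,0,50,0,0,-22,0,50,0,0,-38,0,50,0,0,-52,0,50,0,0,-60,0,50,0,0,-60,0,50,0,0,-60,0,50]'; python3 -c "
from h import *
st();to(428,38,260)
n='scene';im,d=get_image(n);cv2.imwrite('pics/s22c.png',cv2.resize(im[130:280,290:490],None,fx=4,fy=4,interpolation=cv2.INTER_CUBIC))"
```

```text
clock: 43.27
eef_pos: [538.4, 181.2, 304.5]
tool_rot: [3.141, 0.0, -3.134]
force: [-0.0, 0.1, 0.3]
width: 49.9
t 43.2667 pos [538.36 181.21 304.51] rot [ 3.14  0.   -3.13] F [-0.04  0.13  0.25] w 49.92227224916893
shift 111.41347976765948 -142.38867294838786 44.51302408143931 yawdeg -179.57721940797396
```

View pics/s22c.png

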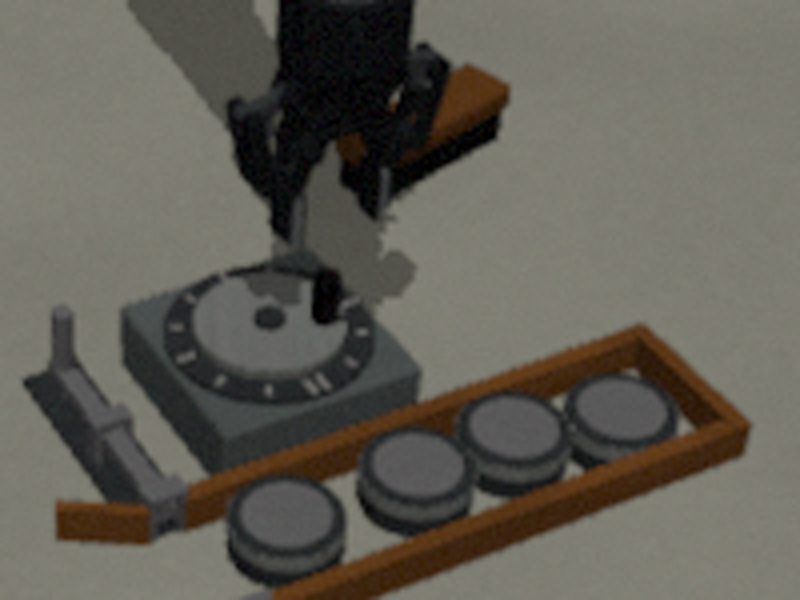

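```bash
python3 -m jog '[6,-8,0,0,40,18,-24,0,0,20,36,-46,0,0,5,56,-72,0,0,0,76,-97,0,0,0,94,-120,0,0,0,106,-135,0,0,0,111,-142,0,0,0,111,-142,20,0,0,111,-142,44,0,0,111,-142,44,0,0,111,-142,44,0,0]'; python3 -c "
from h import *
st()
print(cast('scene',[(305.8,219.5)],24),cast('scene',[(305.5,208.5)],67))
for n,sl in(('scene',(slice(130,280),slice(260,460))),('top',(slice(210,330),slice(220,380)))):
    im,d=get_image(n);cv2.imwrite(f'pics/{n[0]}23c.png',cv2.resize(im[sl],None,fx=4,fy=4,interpolation=cv2.INTER_CUBIC))"
```

```text
clock: 44.32
eef_pos: [428.2, 38.5, 259.4]
tool_rot: [-3.141, -0.003, -3.134]
force: [0.4, -0.1, 0.2]
width: 0.0
t 44.3167 pos [428.16  38.48 259.39] rot [-3.14 -0.   -3.13] F [ 0.43 -0.08  0.24] w 0.03210711991658078
[[462.09  40.49  24.  ]] [[470.03  37.12  67.  ]]
```

View pics/s23c.png

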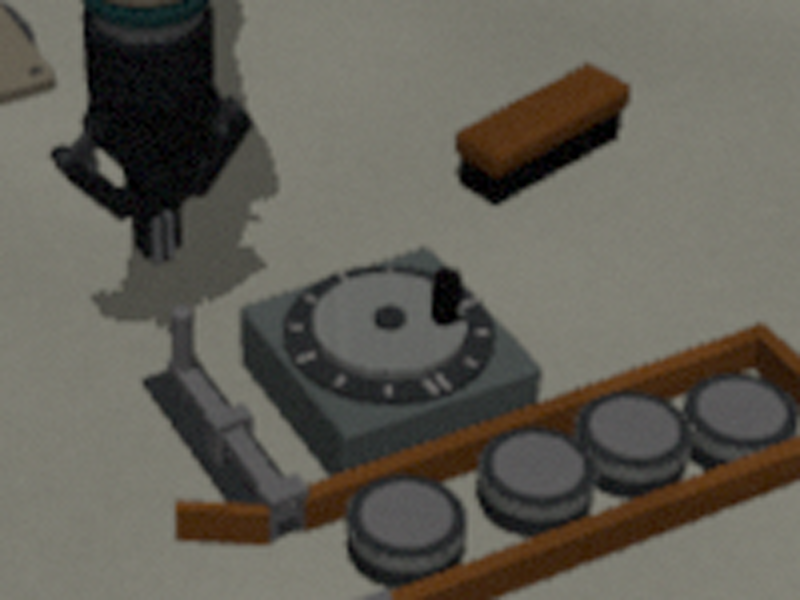

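View pics/t23c.png

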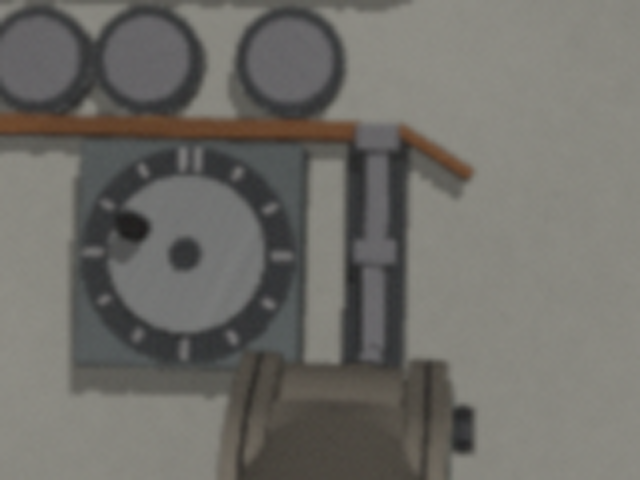

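```bash
python3 -m jog '[0,0,8,0,0,0,-0.5,22,0,0,0,-0.5,35,0,0,0,-0.5,42,0,0,0,-0.5,44,0,0,0,-0.5,44,0,0]'; python3 -c "
from h import *
st()";python3 -m jog '[-4,0,0,0,0,-10,0,0,0,0,-16,0,0,0,0,-22,0,0,0,0,-28,0,0,0,0,-34,0,0,0,0,-40,0,0,0,0,-46,0,0,0,0,-50,0,0,0,0,-50,0,0,0,0]'; python3 -c "
from h import *
st()
for n,sl in(('scene',(slice(130,280),slice(260,460))),('top',(slice(210,330),slice(220,380)))):
    im,d=get_image(n);cv2.imwrite(f'pics/{n[0]}24c.png',cv2.resize(im[sl],None,fx=4,fy=4,interpolation=cv2.INTER_CUBIC))"
```

```text
clock: 44.92
eef_pos: [428.5, 38.2, 215.7]
tool_rot: [-3.141, -0.0, -3.134]
force: [0.7, 0.4, -1.0]
width: -0.3
t 44.9167 pos [428.54  38.25 215.68] rot [-3.14 -0.   -3.13] F [ 0.67  0.45 -1.01] w -0.26806713111112584
clock: 45.75
eef_pos: [479.7, 38.2, 216.2]
tool_rot: [-3.141, 0.002, -3.134]
force: [0.1, -0.0, 0.5]
width: 0.1
t 45.75 pos [479.71  38.23 216.19] rot [-3.14  0.   -3.13] F [ 0.14 -0.02  0.46] w 0.09747882602438618
```

View pics/s24c.png

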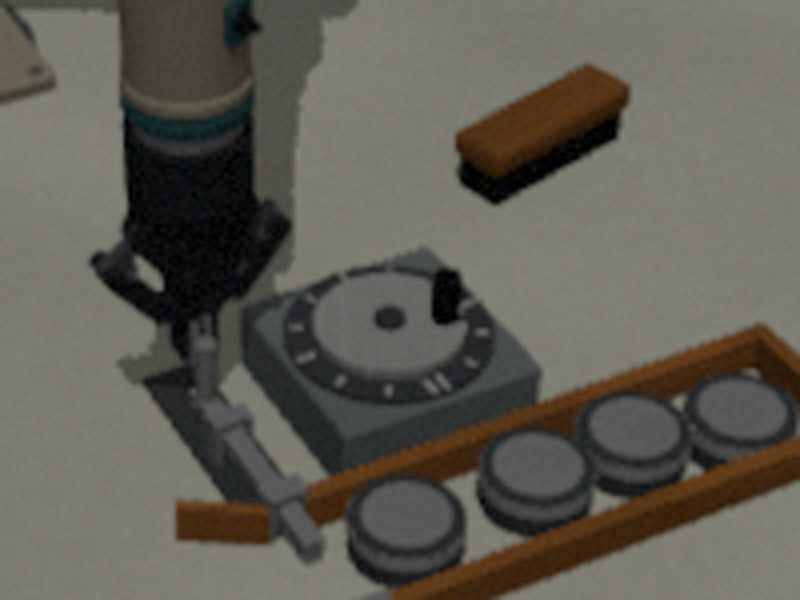

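```bash
python3 -m jog '[-4,0,0,0,0,-10,0,0,0,0,-16,0,0,0,0,-22,0,0,0,0,-28,0,0,0,0,-34,0,0,0,0,-40,0,0,0,0,-46,0,0,0,0,-52,0,0,0,0,-57,0,0,0,0,-60,0,0,0,0,-60,0,0,0,0]'; python3 -c "
from h import *
st()
for n,sl in(('scene',(slice(130,280),slice(260,460))),('top',(slice(190,310),slice(220,380)))):
    im,d=get_image(n);cv2.imwrite(f'pics/{n[0]}25c.png',cv2.resize(im[sl],None,fx=4,fy=4,interpolation=cv2.INTER_CUBIC))"
```

```text
clock: 46.85
eef_pos: [539.5, 38.7, 216.2]
tool_rot: [-3.141, 0.002, -3.134]
force: [0.2, -0.1, 0.2]
width: 0.1
t 46.85 pos [539.47  38.67 216.22] rot [-3.14  0.   -3.13] F [ 0.19 -0.07  0.18] w 0.052112034057888106
```

View pics/s25c.png

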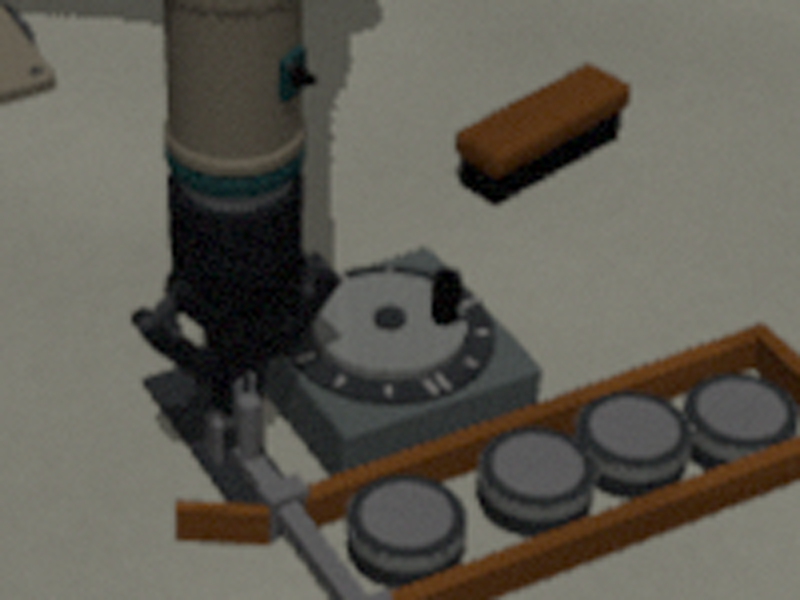

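View pics/t25c.png

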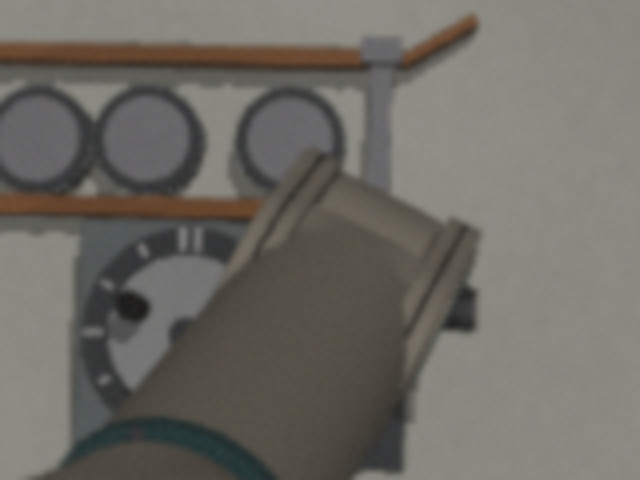

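```bash
python3 -m jog '[-3,0,0,0,0,-7,0,0,0,0,-11,0,0,0,0,-14,0,0,0,0,-16,0,0,0,0,-16,0,0,0,0]';python3 -m jog '[-1,0,0,0,0,-2,0,0,0,0,-3,0,0,0,0,-3,0,0,0,0]';python3 -m jog '[-1,0,0,0,0,-2,0,0,0,0,-2,0,0,0,0]';python3 -m jog '[-1,0,0,0,0,-2,0,0,0,0,-2,0,0,0,0]'
```

```text
clock: 47.45
eef_pos: [555.1, 38.9, 216.2]
tool_rot: [-3.142, 0.001, -3.134]
force: [-0.2, 0.4, -0.5]
width: -0.3
clock: 47.78
eef_pos: [557.5, 38.8, 216.2]
tool_rot: [3.142, -0.0, -3.134]
force: [-1.0, 0.3, 1.0]
width: 0.3
clock: 48.03
eef_pos: [559.6, 38.8, 216.2]
tool_rot: [3.142, 0.0, -3.134]
force: [-1.6, -0.1, 0.1]
width: -0.1
clock: 48.28
eef_pos: [561.7, 38.9, 216.2]
tool_rot: [-3.142, 0.0, -3.134]
force: [-1.2, 0.2, 0.1]
width: -0.0
```

```bash
python3 -m jog '[-1,0,0,0,0,-2,0,0,0,0,-2,0,0,0,0]';python3 -m jog '[-1,0,0,0,0,-2,0,0,0,0,-2,0,0,0,0]'; python3 -c "
from h import *
st()
for n,sl in(('scene',(slice(170,320),slice(260,460))),('top',(slice(190,310),slice(220,380)))):
    im,d=get_image(n);cv2.imwrite(f'pics/{n[0]}26c.png',cv2.resize(im[sl],None,fx=4,fy=4,interpolation=cv2.INTER_CUBIC))"
```

```text
clock: 48.53
eef_pos: [562.8, 38.8, 216.1]
tool_rot: [3.141, -0.002, -3.134]
force: [-5.1, -0.2, 3.5]
width: -0.3
clock: 48.78
eef_pos: [563.5, 38.7, 215.8]
tool_rot: [3.141, -0.006, -3.134]
force: [-8.9, -0.4, 5.2]
width: -0.1
t 48.7833 pos [563.46  38.71 215.84] rot [ 3.14 -0.01 -3.13] F [-8.94 -0.44  5.25] w -0.05476640030442655
```

View pics/s26c.png

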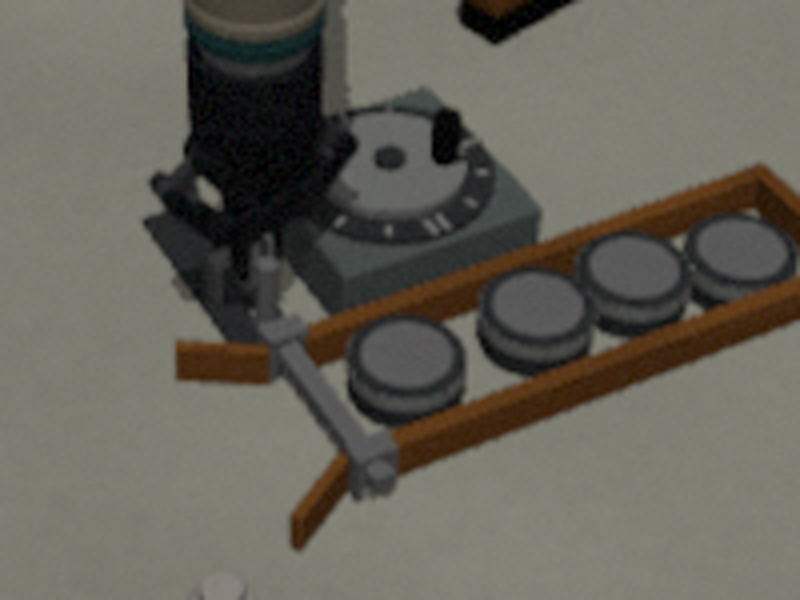

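View pics/t26c.png

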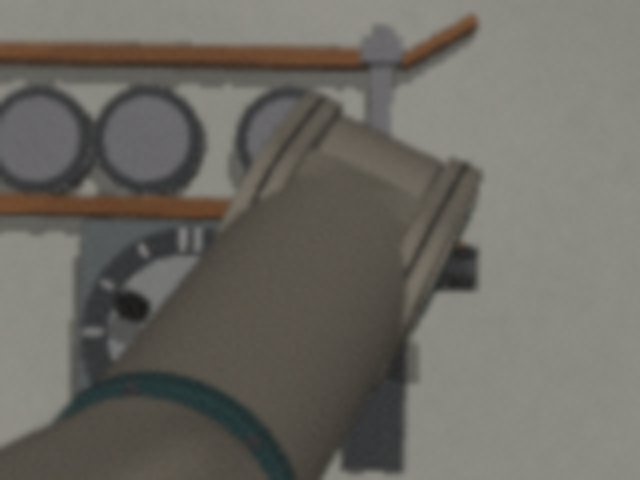

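```bash
python3 -m jog '[4,0,0,0,0,10,0,0,0,0,15,0,0,0,0,15,0,-10,0,0,15,0,-30,0,0,15,0,-55,0,0,15,0,-78,0,0,15,0,-90,0,0,15,0,-90,0,0,15,0,-90,0,0]'; python3 -c "
from h import *
st();to(537.5,181.5,300)
look(27)"
```

```text
clock: 49.72
eef_pos: [550.9, 38.9, 307.3]
tool_rot: [3.141, 0.003, -3.134]
force: [-1.0, -0.7, -0.5]
width: -0.2
t 49.7167 pos [550.89  38.92 307.26] rot [ 3.14  0.   -3.13] F [-1.04 -0.7  -0.5 ] w -0.19484461697874578
shift 12.301381446059427 142.67948526655337 7.2593892794336625 yawdeg -179.5623452783406
scene [435 225  22  15 242] [445.47 231.91] [662.08 324.33] bay [ 13.42 292.73]
scene [408 229  22  15 249] [418.15 236.23] [644.98 255.77] bay [ -4.23 224.31]
scene [384 239  22  15 256] [394.1  245.84] [647.58 185.36] bay [ -2.19 153.89]
scene [350 251  23  16 284] [361.24 258.3 ] [649.04  94.43] bay [-1.45 62.94]
scene [331 256  27  34 216] [344.83 273.55] [675.1  36.9] bay [24.14  5.21]
top [463 184  23  26 446] [473.99 195.11] [ 736.45 -367.11] bay [  82.26 -399.28]
top [192 207  22  22 380] [202.71 217.6 ] [659.63 323.43] bay [ 10.97 291.85]
top [218 214  22  22 383] [228.67 224.25] [644.21 255.56] bay [ -5.   224.11]
top [246 214  22  22 382] [256.25 224.23] [646.05 185.16] bay [ -3.72 153.69]
top [247 246  22  38 307] [257.06 264.94] [543.27 178.9 ] bay [-106.55  148.25]
```

```bash
python3 -m jog '[1,8,0,0,10,2,24,0,0,30,4,46,0,0,50,6,72,0,0,50,8,98,0,0,50,10,120,0,0,50,12,136,0,0,50,12.5,142.5,0,0,50,12.5,142.5,10,0,50,12.5,142.5,26,0,50,12.5,142.5,44,0,50,12.5,142.5,57,0,50,12.5,142.5,62,0,50,12.5,142.5,62,0,50]'; python3 -c "
from h import *
st()"; python3 -m jog '[0,0,0,0,40,0,0,0,0,28,0,0,0,0,18,0,0,0,0,14,0,0,0,0,14,0,0,0,0,14,0,0,0,0,14,0,0,0,0,14]'; python3 -c "
from h import *
st();ang((521.5,151.8));rel(5.21,np.arange(5.3,6.31,.1))
n='scene';im,d=get_image(n);cv2.imwrite('pics/s28c.png',cv2.resize(im[130:280,290:490],None,fx=4,fy=4,interpolation=cv2.INTER_CUBIC))"
```

```text
clock: 50.98
eef_pos: [536.5, 179.6, 242.4]
tool_rot: [-3.14, -0.003, -3.136]
force: [-0.2, -0.5, 0.1]
width: 50.4
t 50.9833 pos [536.46 179.6  242.42] rot [-3.14 -0.   -3.14] F [-0.24 -0.52  0.1 ] w 50.404822087206625
clock: 51.65
eef_pos: [537.4, 181.5, 245.1]
tool_rot: [3.141, 0.002, -3.134]
force: [-0.9, 0.9, 6.8]
width: 16.1
t 51.65 pos [537.39 181.49 245.15] rot [ 3.14  0.   -3.13] F [-0.88  0.9   6.79] w 16.077498836232515
angle 5.21170391973683 R 33.67048189206179
5.30:-2.6,-1.6 5.40:-5.4,-3.6 5.50:-7.9,-5.9 5.60:-10.1,-8.4 5.70:-12.2,-11.2 5.80:-13.9,-14.1 5.90:-15.3,-17.2 6.00:-16.4,-20.4 6.10:-17.2,-23.7 6.20:-17.7,-27.1 6.30:-17.8,-30.4
```

View pics/s28c.png

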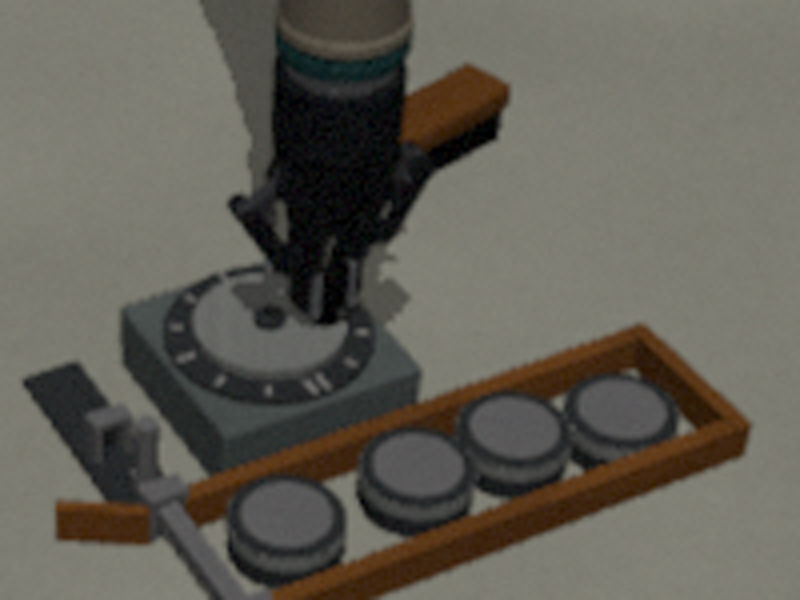

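```bash
python3 -m jog '[-2.6,-1.6,0,0,14,-5.4,-3.6,0,0,14,-7.9,-5.9,0,0,14,-10.1,-8.4,0,0,14,-12.2,-11.2,0,0,14,-13.9,-14.1,0,0,14,-15.3,-17.2,0,0,14,-16.4,-20.4,0,0,14,-17.2,-23.7,0,0,14,-17.7,-27.1,0,0,14,-17.8,-29,0,0,14,-17.8,-30,0,0,14,-17.8,-30,0,0,14,-17.8,-30,0,0,14,-17.8,-30,0,0,14,-17.8,-30,0,0,14,-17.8,-30,0,0,14,-17.8,-30,0,0,14]'; python3 -c "
from h import *
st();ang((521.5,151.8))"; python3 -m jog '[0,0,0,0,18,0,0,0,0,24,0,0,0,0,34,0,0,0,0,46,0,0,0,0,50,0,0,0,0,50,0,0,-8,0,50,0,0,-24,0,50,0,0,-44,0,50,0,0,-64,0,50,0,0,-80,0,50,0,0,-90,0,50,0,0,-90,0,50]'; python3 -c "
from h import *
st()
look(29)
for n,sl in(('scene',(slice(150,300),slice(280,480))),('top',(slice(190,310),slice(200,360)))):
    im=cv2.imread(f'pics/{n}_29.png');cv2.imwrite(f'pics/{n[0]}29c.png',cv2.resize(im[sl],None,fx=4,fy=4,interpolation=cv2.INTER_CUBIC))"
```

```text
clock: 53.2
eef_pos: [555.6, 151.5, 245.2]
tool_rot: [3.141, 0.002, -3.134]
force: [1.1, 0.5, 6.1]
width: 15.8
t 53.2 pos [555.64 151.49 245.16] rot [ 3.14  0.   -3.13] F [1.12 0.5  6.08] w 15.751714143015176
angle 0.017219978216126926 R 34.14002416474362
clock: 54.28
eef_pos: [555.7, 151.2, 336.6]
tool_rot: [3.14, 0.004, -3.134]
force: [0.3, -0.0, -0.6]
width: 50.2
t 54.2833 pos [555.68 151.24 336.6 ] rot [ 3.14  0.   -3.13] F [ 0.32 -0.04 -0.63] w 50.217403336133025
scene [435 225  22  14 244] [445.08 231.72] [661.05 323.91] bay [ 12.39 292.32]
scene [408 229  22  15 253] [418.15 236.35] [645.34 255.52] bay [ -3.87 224.06]
scene [384 239  22  15 268] [394.18 245.93] [647.95 185.37] bay [ -1.82 153.89]
scene [350 251  23  16 285] [361.19 258.28] [648.94  94.34] bay [-1.55 62.86]
scene [331 256  27  33 205] [344.91 273.46] [674.94  37.17] bay [23.99  5.48]
top [457 184  29  25 477] [473.14 194.86] [ 737.01 -364.89] bay [  82.84 -397.07]
top [309 197  11  57 361] [314.33 225.07] [647.74  38.3 ] bay [-3.2   6.82]
top [281 214  23  22 392] [292.02 224.57] [647.53  94.56] bay [-2.96 63.09]
top [276 281  19  22 201] [288.08 294.56] [471.81  98.46] bay [-178.64   68.39]
```

View pics/s29c.png

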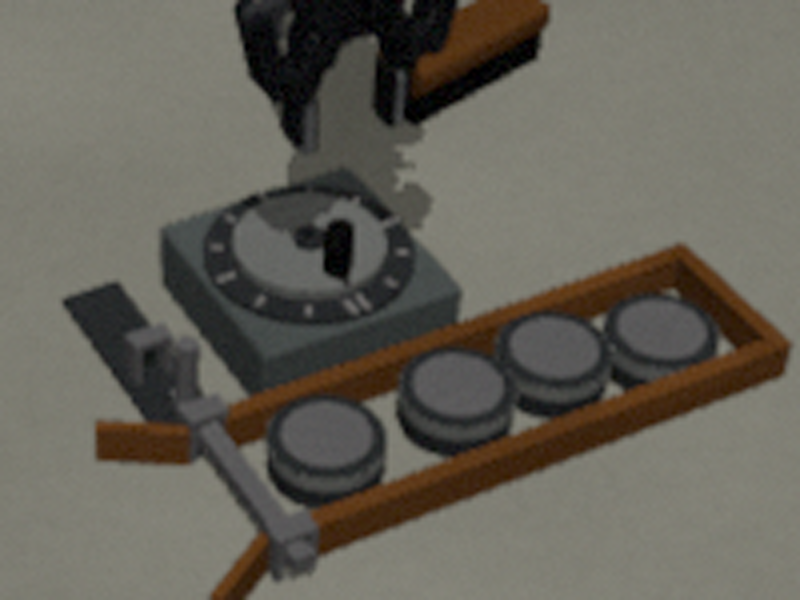

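View pics/t29c.png

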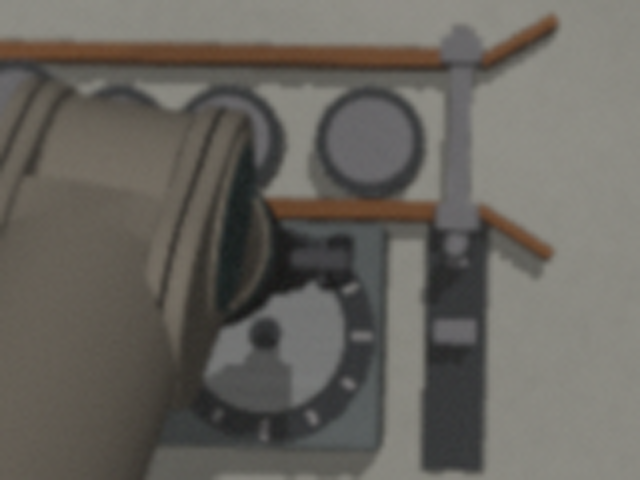

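```bash
python3 -c "
from h import *
print(cast('top',[(314,250.75),(312.7,301.75)],69), cast('scene',[(280+188/4,150+343/4)],67))
print(cast('scene',[(280+340/4,150+228/4)],97))
print(proj('scene',[[555.5,151.5,97],[555.5,151.5,63]]))
finish_job()"
```

```text
[[578.23  36.35  69.  ]
 [455.55  35.85  69.  ]] [[583.48  38.96  67.  ]]
[[562.9  151.14  97.  ]]
[[363.58 205.22]
 [362.91 216.09]]
the job is handed in; nothing more can be done
```

The job is handed in: all four tins are in the bay, the dial sequence was run, the bolt is home and the dial is on 12. It took about 54 s of the 208 s allowed. `finish_job()` gives no verdict, so these results come from my own checks.

- **Tins:** all four were slid flat into the bay. The last look put their centres about 63, 154, 224 and 292 mm in from the mouth, against the 48 mm needed. The deepest tin was knocked about 11 mm sideways while I was turning the dial, but it stayed inside the lane.
- **Dial stops:** by the hand's position they were about 10.43 (second 8), 1.60 (second 3), 5.20 (10) and 6.30 rad (12). All are within the allowed bands, and each stop was held for at least half a second. No slackening of the grip showed up in the readings I took.
- **Bolt:** I pushed it until the force rose to 9 N at its end stop. Its tip shows through the keeper. The pin's start pixel was imprecise, so its travel could only be estimated at 116–123 mm.
- **Final state:** the gripper is open and clear above the dial. The scene camera shows the knob at the double mark. The thread cone, jar and brush look undisturbed, though I compared them only by eye and with rough readings.

The two cameras disagreed by up to about 4 mm sideways or in height on most points, and by more on the bolt pin's top. I averaged the two views and corrected the dial's centre by about 1 mm from the hand's own path while turning.

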